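# Knock a leaning clamp plunger home on a specimen jar

### The job

Swing the blue clamp arm round until it lies in line with the jar, its slanting plunger pointing at the red boss on the lid. Then take the mallet and knock the sprung plunger home: a brisk but moderate blow or more (the jar is glass), square on its slanted head, with the mallet only and not the gripper, until the head sits down on the blue sleeve. Finally stand the mallet back on the green mat, upright on its face, and leave the other things on the bench undisturbed.

Things in the scene. Friction and masses are not known exactly. Their poses are not given: they have to be found in the camera images.
- stand: Clamp stand, fixed to the bench: round dark foot 116 mm across and 12 mm high, steel column 34 mm across. Origin on the column axis at bench height; the column axis is the swivel axis of the clamp arm. It may stand anywhere in its area, turned by up to 0.25 rad.
- swing (a joint): Swivel angle of the blue clamp arm about the vertical column axis (rad), counter-clockwise from above positive; at 0 the arm points along the stand's own -x. Turns from -0.7 to 1.6, no stop or detent at the wanted angle; stays where left (friction 0.4 N m). The arm is a bar 26 mm wide, top 108 mm above the bench, reaching 150 mm out to the sleeve.
- swing_knob (a point): Grip point of the black upright round knob on the clamp arm, 75 mm from the swivel axis: 22 mm across, standing from 108 to 150 mm above the bench; the point is on its axis at 135 mm.
- sleeve_top (a point): Centre of the slanted top face of the blue sleeve (38 mm across) at the arm's end, 150 mm from the swivel axis, 118 mm above the bench. The plunger slides through it along an axis that leans 0.40 rad (23 degrees) from the vertical, its upper end towards the column. The point's axes are those of the arm: -x out along it.
- plunger (a joint): How far the plunger is driven down its slanted axis (m): 0 fully up, 0.022 fully home on its stop. It starts nearly fully up. Friction of about 7 N plus a spring of 150 N/m resist it (7 N at the top, about 10 N near the bottom, more when it moves fast: 8 N s/m); it stays where it is left. Blows must stay under 60 N.
- plunger_top (a point): Centre of the top of the plunger's round steel head (34 mm across, 14 mm thick); its z axis is the plunger's axis. On that axis it is 36 mm from the sleeve's top face when up (151 mm above the bench), 14 mm when home (131 mm). When up, a yellow stem shows between head and sleeve; when home, none.
- jar_boss (a point): Top centre of the red boss (24 mm across) on the white lid of the amber glass jar (74 mm across, leaning like the plunger), fixed to a nest on the stand, 165 mm out from the swivel axis, 83 mm above the bench. The point's x axis points level to the swivel axis. The arm is right when it points the same way from the column as this point, seen from above.
- mallet: Mallet, about 0.3 kg, standing on its striking face. Dark head 60 mm across, 70 mm tall, orange band; origin at the centre of the lower (striking) face, z up. Wooden handle, 22 mm wide, 30 mm tall, level along the mallet's -x to 179 mm from the head's axis, centre line 35 mm above the face. Balance point 10 mm from the head's axis. It may tip a little in the fingers under a blow.
- mallet_grip (a point): A good grip point on the handle: on its centre line, 60 mm from the head's axis, 35 mm above the striking face.
- mat: Green mat, 200 mm along its x by 160 mm along its y, 3 mm thick, fixed to the bench; origin at the centre of its underside. The mallet starts on it.
- beaker: Glass beaker, 60 mm across, 75 mm high, loose bystander; origin at the centre of its underside.
- reagent: Amber bottle, 64 mm across, 140 mm high, loose bystander; origin at the centre of its underside.
- dishes: Stack of clear dishes, 90 mm across, 32 mm high, loose bystander; origin at the centre of its underside.
- pot: White pot with a blue cap, 60 mm across, 70 mm high, loose bystander; origin at the centre of its underside.
- spatula: Spatula lying on the bench, loose bystander; origin under its middle.
- ethanol: White bottle with a red cap, 60 mm across, 120 mm high, loose bystander; origin at the centre of its underside.
Things that resemble listed ones, but are neither listed nor needed, are in the scene too. Of the things that look like the mallet, take the one that is farthest to the robot's right at the start.

How it is judged:
By the outcome, as a careful person would: the job done as asked, in the order asked, and still so for the second after the job is handed in, with the robot touching nothing.
It also fails if it takes over 70 s, if anything falls off the work surface, if the arm or the gripper's body presses on something with over 40 N, if the wrist force passes 120 N, or if a joint passes its speed limit or range.

### The arm

A 6-joint arm with a two-finger parallel gripper is mounted at the origin on the work surface. World frame = base frame: x ahead of the robot, y to its left, z up, the work surface at z = 0. Lengths are in mm, angles in rad, forces in N, time in s.
With the tool pointing down it reaches from about 275 to 1000 mm from the base axis. Payload 8.4 kg.
Tool frame: the origin (TCP) lies midway between the tips of the shut fingers; the grasp point (between the pads) lies 19 mm behind it; z points along the fingers, y is the line along which they close (so a half turn about z gives the same grasp; the last joint's range is limited). The gripper opens to 85 mm and grips with 20 to 120 N. Pads are 22 mm wide; open, the fingers measure 114 mm over their backs; the gripper's body (76 mm by 85 mm) begins 54 mm behind the grasp point. The pads swing forward as they close: fully open they stand 13 mm farther back than shut.
Start: joints at [1.145, 0.353, 1.633, -0, 1.155, -0.002], TCP at [257.016, 569.711, 198.081] pointing down, gripper open.
Joint ranges: [-2.63, 2.63], [-0.92, 2.1], [0.06, 2.66], [-1.3, 4.44], [0, 2.69], [-3.02, 3.02]. Speed limits (rad/s): [2.22, 2.22, 2.79, 3.14, 3.14, 3.14].

### API

Orientations are given as [roll, pitch, yaw] about the fixed x, y, z axes, in that order (R = Rz(yaw) Ry(pitch) Rx(roll)).
In Python, from rig import monitor, imaging, r gives the robot as it stands.
- The arm moves only by the tool drive_tool, never from a script. Its argument "plan" is a list of rows, each an object of numbers: "x", "y", "z": the shift along the tool's x, y, z in units of 50 mm (1.0 is 50 mm); "ax", "ay", "az": the turn, a rotation vector about the tool's x, y, z in units of 6 degrees (1.0 is 6 degrees); "hand": the finger opening in mm, from 0 to 85.4. In form: [{"x": .., "y": .., "z": .., "ax": .., "ay": .., "az": .., "hand": ..}, ...]. A call has 1 to 8 rows; each row is the pose to reach, as a shift and turn from the pose commanded when the call began, along the tool's axes at that moment; what a row does not reach only later rows make up. A row lasts 1/10 s, in which the tool goes at most 50 mm and 8.59 degrees, less where a joint would pass 70% of its speed; a pose out of reach is approached as far as the arm can. A call with a gripper value outside its range is refused whole. The fingers move at their own pace and stop on an object; "grip_force" is the grip in N (left out, the last holds). Time passes only in rows, so rows that repeat a pose let the fingers close. It gives the time, the measured TCP pose, the force, the opening and the grip force at its end, in the units of the state.
- monitor.sense(): the state, without advancing time (a new reading comes with each control period).
- imaging.grab_frame(name): name is "scene" or "top" or "wrist"; returns the picture (420x560x3 uint8, red, green, blue); there is no depth.
- imaging.camera_info(name): a dict with "mtx" (3x3 intrinsics, pixels), "R" (3x3) and "t" (3): a world point X has camera coordinates R X + t. Camera axes: x right, y down, z forward; pixel columns grow to the right and rows downward; lengths in mm; the calibration is good to about 2 mm. The wrist camera is an equidistant fisheye: a pixel r from the principal point sees the ray r / f radians off the axis. A picture is of the moment at which its call begins: read the wrist's pose just before it. camera_info takes no time and is no camera call; for the wrist camera it gives the pose at the moment of the call.
- r.sign_off(): hands the job in; it is judged then, once.
The state is a dict: "clock": time; "qpos": joint angles; "qvel": joint speeds; "joint_efforts": joint torques, N m; "eef_pos": TCP position; "tcp_rot": TCP orientation; "contact_force": force on the tool from outside, world axes, zero at the start; "wrist_torque": the same for the moment, N m; "opening": opening from 0.0 (shut) to 1.0 (fully open); "grasp_force": force on a finger pad.
Only numpy, scipy, OpenCV 4.12 (cv2) and the standard library are available. Lean on these libraries where they do the work, as an engineer would, in place of code of your own. Each camera call takes 0.05 s, during which the arm holds its last target. There are 200 camera calls.

## Working session

There is one attempt and no reset: what is moved stays moved. The work goes in short steps, Python scripts to look and compute and a tool call to move; the robot and the scene stay as the last step left them, time stands still between calls to the robot, and variables do not carry over. Pictures are saved under pics/ and viewed, at most 10 in all, crops included, and the job is handed in when it is done.

Besides the shell and the picture viewer there is one more tool, called after ">>>" by a JSON object that holds its "name" and its "arguments". drive_tool: Moves the arm, as the interface text tells. Its arguments: {"type":"object","properties":{"plan":{"type":"array","items":{"type":"object","properties":{"x":{"type":"number"},"y":{"type":"number"},"z":{"type":"number"},"ax":{"type":"number"},"ay":{"type":"number"},"az":{"type":"number"},"hand":{"type":"number"}}}},"grip_force":{"type":"number"}},"required":["plan"]}

```bash
mkdir -p pics; python3 - <<'E'
from rig import monitor, imaging, r
import cv2
print(monitor.sense())
for n in ("scene","top"):
    im=imaging.grab_frame(n); cv2.imwrite(f"pics/{n}0.png",im[:,:,::-1])
    print(n,imaging.camera_info(n))
E
```

```text
{'clock': 0.0, 'qpos': array([ 1.14459041e+00,  3.53612609e-01,  1.63413681e+00, -1.22542371e-05,
        1.15520199e+00, -2.42845667e-03]), 'qvel': array([ 8.85955677e-05, -1.27294935e-03, -1.52374672e-03, -1.21975853e-03,
        2.19703391e-03, -3.71634684e-04]), 'joint_efforts': array([ 1.51435866e-03, -6.05255413e+01, -3.42061687e+01,  5.83037558e-05,
        9.42670827e-03, -7.10210003e-06]), 'eef_pos': array([256.80870722, 569.23009225, 197.38276604]), 'tcp_rot': array([-3.14023388e+00,  7.90468742e-06,  2.71782015e+00]), 'contact_force': array([ 0.35968875, -0.48850729,  0.00234443]), 'wrist_torque': array([0.01689913, 0.01181218, 0.0090419 ]), 'grasp_force': 0.0, 'opening': 1.0006723760628944}
scene {'mtx': array([[539.08999642,   0.        , 280.0493684 ],
       [  0.        , 539.08999642, 214.85398853],
       [  0.        ,   0.        ,   1.        ]]), 'R': array([[ 0.02092803,  0.99974317,  0.00869554],
       [ 0.78908316, -0.01117615, -0.61418471],
       [-0.61392979,  0.01971518, -0.78911439]]), 't': array([ -16.12262884, -319.20407088, 1995.12600661])}
top {'mtx': array([[540.46155801,   0.        , 280.47553609],
       [  0.        , 540.46155801, 214.62564782],
       [  0.        ,   0.        ,   1.        ]]), 'R': array([[ 0.01714944, -0.99983557,  0.00589386],
       [-0.99883561, -0.01739754, -0.04499723],
       [ 0.04509237, -0.00511532, -0.99896972]]), 't': array([5.71048245e-01, 4.83455946e+02, 1.58326582e+03])}
```

View pics/scene0.png

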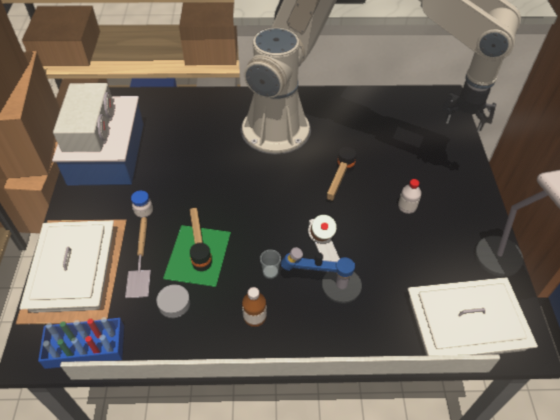

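View pics/top0.png

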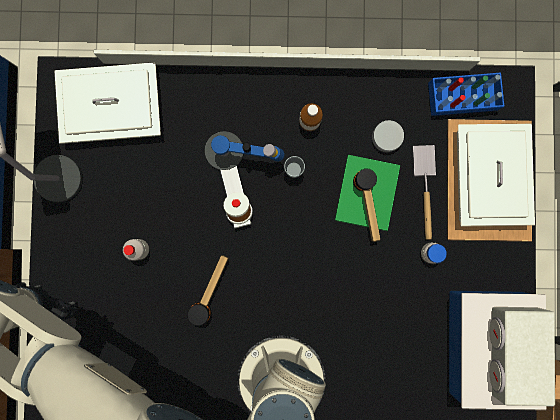

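The scene picture shows the stand at (345,285) and the arm pointing left to the plunger at (295,256). The jar boss is at (324,228), the right-hand mallet stands on the green mat at (200,257), and a decoy mallet lies at (345,165). In the top picture the column is at about (222,146), the plunger (270,151), the boss (236,204) and the mallet head (366,180). I'll zoom in.

```bash
cat > h.py <<'E'
import numpy as np, cv2
from rig import monitor, imaging, r
def ray(n,u,v,z):
    c=imaging.camera_info(n); R=np.array(c["R"]);t=np.array(c["t"])
    d=R.T@np.linalg.inv(c["mtx"])@[u,v,1]; o=-R.T@t
    return o+d*(z-o[2])/d[2]
def proj(n,X):
    c=imaging.camera_info(n); p=c["mtx"]@(c["R"]@np.asarray(X,float)+c["t"]); return p[:2]/p[2]
E
python3 - <<'E'
from h import *
a=cv2.imread("pics/top0.png")
cv2.imwrite("pics/c1.png",cv2.resize(a[120:270,200:400],None,fx=4,fy=4,interpolation=cv2.INTER_CUBIC))
def cen(n,im,lo,hi,box):
    h=cv2.cvtColor(im,cv2.COLOR_BGR2HSV); m=cv2.inRange(h,lo,hi); k=np.zeros_like(m); x0,y0,x1,y1=box
    k[y0:y1,x0:x1]=m[y0:y1,x0:x1]; ys,xs=np.nonzero(k); return xs.mean(),ys.mean(),len(xs),k
u,v,n,k=cen("top",a,(0,150,100),(8,255,255),(225,190,250,220)); print("boss",u,v,n,ray("top",u,v,83))
u,v,n,k=cen("top",a,(50,100,50),(75,255,255),(325,145,410,240)); print("mat",cv2.minAreaRect(cv2.findNonZero(k)))
bx=cv2.boxPoints(cv2.minAreaRect(cv2.findNonZero(k))); print([ray("top",*p,3).round(1) for p in bx])
u,v,n,k=cen("top",a,(8,60,120),(22,220,255),(355,185,385,245)); print("handle",cv2.minAreaRect(cv2.findNonZero(k)))
bx=cv2.boxPoints(cv2.minAreaRect(cv2.findNonZero(k))); print([ray("top",*p,53).round(1) for p in bx])
E
```

```text
boss 235.5686274509804 202.54901960784315 51 [511.97016899 136.38698474  83.        ]
mat ((367.40386962890625, 192.48077392578125), (53.93193817138672, 67.46395111083984), 11.309932708740234)
[array([ 469.8, -151.1,    3. ]), array([ 667.8, -188. ,    3. ]), array([ 638.9, -346.1,    3. ]), array([ 441.1, -308.3,    3. ])]
handle ((371.7439880371094, 215.075439453125), (50.19075012207031, 7.116994857788086), 79.28687286376953)
[array([ 553.5, -229. ,   53. ]), array([ 557.7, -249.1,   53. ]), array([ 416.2, -277.3,   53. ]), array([ 412.1, -257.2,   53. ])]
```

View pics/c1.png

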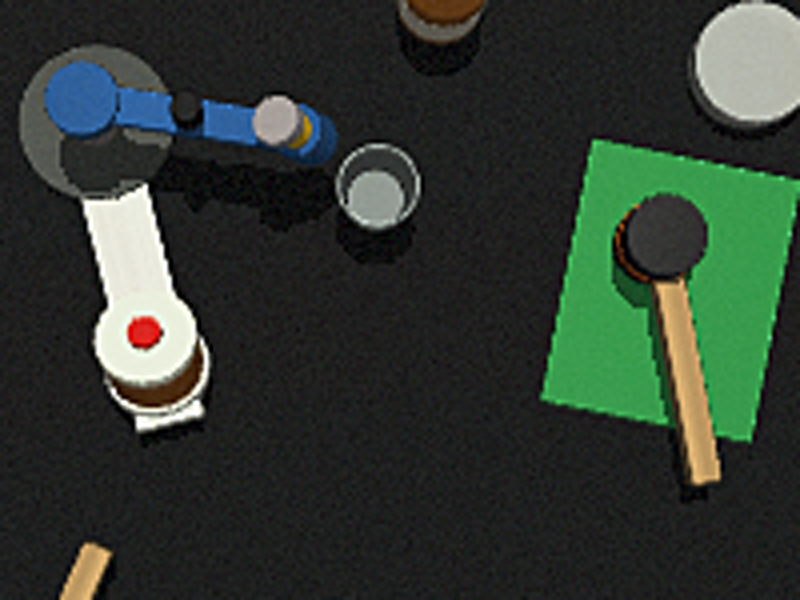

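The crop (4x, offset (200,120)) shows the foot at (97,121), blue cap (82,98), knob top (186,108), steel head (276,120) and boss (144,332). The beaker is at (378,190), the mallet head top at (668,236), and its handle end at (704,484).

```bash
python3 - <<'E'
from h import *
P=lambda x,y,z: ray("top",200+(x-1.5)/4,120+(y-1.5)/4,z).round(1)
foot=P(97,121,12); print("foot",foot)
for h in (120,140,160): print("cap",h,P(82,98,h))
k=P(186,108,150); pt=P(276,120,151); b=P(144,332,83)
for n,p,in(("knob",k),("plt",pt),("boss",b)):
    d=p-foot; print(n,p,"r",np.hypot(*d[:2]),"ang",np.arctan2(d[1],d[0]))
print("head",P(668,236,73),"beaker",P(378,175,75))
# scene check via foot / boss
print("scene proj foot,boss,knob",proj("scene",foot),proj("scene",b),proj("scene",k))
E
```

```text
foot [672.3 179.8  12. ]
cap 120 [670.4 179.5 120. ]
cap 140 [666.9 177.3 140. ]
cap 160 [663.4 175.1 160. ]
knob [659.7 105.7 150. ] r 75.16362151998797 ang -1.7392258323330558
plt [652.4  44.7 151. ] r 136.5577533500021 ang -1.7170429811436145
boss [511.8 136.2  83. ] r 166.3165956842551 ang -2.8763425552716435
head [ 587.4 -234.1   73. ] beaker [627. -27.  75.]
scene proj foot,boss,knob [340.85227949 283.90210854] [323.85176857 225.56484406] [318.33156595 254.37407102]
```

```bash
cat >> h.py <<'E'
from scipy.spatial.transform import Rotation as Ro
def tool(yaw,tilt=0):  # tool down, yaw = heading of tool x; tilt about tool x
    return Ro.from_euler('z',yaw)*Ro.from_euler('x',np.pi)*Ro.from_euler('x',tilt)
def delta(p,Rt,ref=None):
    s=monitor.sense() if ref is None else ref
    Rc=Ro.from_euler('xyz',s["tcp_rot"]); d=Rc.inv().apply(np.array(p)-s["eef_pos"])/50
    w=np.degrees((Rc.inv()*Rt).as_rotvec())/6
    print("at",np.round(s["eef_pos"],1),np.round(s["tcp_rot"],3),"d",d.round(3),"w",w.round(3),"F",s["contact_force"].round(1))
COL=np.array([672,179.7]); JA=-2.876
E
python3 -c "
from h import *
delta((659.7,105.7,215),tool(-0.15+np.pi/2))"
```

```text
at [256.8 569.3 197.4] [-3.14   0.     2.718] d [-11.157  -5.137  -0.344] w [-1.0000e-02  8.0000e-03  1.2385e+01] F [-0.2 -0.1 -0.1]
```

>>> {"name": "drive_tool", "arguments": {"plan": [{"x": -5.6, "y": -2.6, "z": -0.34, "az": 6.2, "hand": 85}, {"x": -5.6, "y": -2.6, "z": -0.34, "az": 6.2, "hand": 85}, {"x": -5.6, "y": -2.6, "z": -0.34, "az": 6.2, "hand": 85}, {"x": -11.15, "y": -5.14, "z": -0.34, "az": 12.4, "hand": 85}, {"x": -11.15, "y": -5.14, "z": -0.34, "az": 12.4, "hand": 85}, {"x": -11.15, "y": -5.14, "z": -0.34, "az": 12.4, "hand": 85}, {"x": -11.15, "y": -5.14, "z": -0.34, "az": 12.4, "hand": 85}, {"x": -11.15, "y": -5.14, "z": -0.34, "az": 12.4, "hand": 85}]}}

```text
invalid input
```

```bash
python3 -c "
from h import *
delta((659.7,105.7,215),tool(-0.15+np.pi/2))"
```

```text
at [256.8 569.3 197.4] [-3.14   0.     2.718] d [-11.157  -5.137  -0.344] w [-1.0000e-02  8.0000e-03  1.2385e+01] F [-0.2 -0.1 -0.1]
```

>>> {"name": "drive_tool", "arguments": {"plan": [{"x": -5.6, "y": -2.6, "z": -0.34, "ax": 0, "ay": 0, "az": 6.2, "hand": 85}, {"x": -5.6, "y": -2.6, "z": -0.34, "ax": 0, "ay": 0, "az": 6.2, "hand": 85}, {"x": -5.6, "y": -2.6, "z": -0.34, "ax": 0, "ay": 0, "az": 6.2, "hand": 85}, {"x": -11.15, "y": -5.14, "z": -0.34, "ax": 0, "ay": 0, "az": 12.4, "hand": 85}, {"x": -11.15, "y": -5.14, "z": -0.34, "ax": 0, "ay": 0, "az": 12.4, "hand": 85}, {"x": -11.15, "y": -5.14, "z": -0.34, "ax": 0, "ay": 0, "az": 12.4, "hand": 85}, {"x": -11.15, "y": -5.14, "z": -0.34, "ax": 0, "ay": 0, "az": 12.4, "hand": 85}, {"x": -11.15, "y": -5.14, "z": -0.34, "ax": 0, "ay": 0, "az": 12.4, "hand": 85}]}}

```text
clock: 0.9
eef_pos: [519.8, 265.9, 210.9]
tcp_rot: [-3.141, 0.0, 1.512]
contact_force: [1.0, 1.5, 0.3]
opening: 0.993
grasp_force: 0.0
```

```bash
python3 -c "
from h import *
delta((659.7,105.7,215),tool(-0.15+np.pi/2))"
```

```text
at [519.8 265.9 210.9] [-3.141  0.     1.512] d [-3.034  2.982 -0.082] w [-0.003  0.001  0.867] F [1.  1.5 0.3]
```

>>> {"name": "drive_tool", "arguments": {"plan": [{"x": -3.0, "y": 2.95, "z": -0.08, "ax": 0, "ay": 0, "az": 0.8, "hand": 85}, {"x": -3.0, "y": 2.95, "z": -0.08, "ax": 0, "ay": 0, "az": 0.8, "hand": 85}, {"x": -3.0, "y": 2.95, "z": -0.08, "ax": 0, "ay": 0, "az": 0.8, "hand": 85}, {"x": -3.0, "y": 2.95, "z": -0.08, "ax": 0, "ay": 0, "az": 0.8, "hand": 85}, {"x": -3.0, "y": 2.95, "z": -0.08, "ax": 0, "ay": 0, "az": 0.8, "hand": 85}, {"x": -3.0, "y": 2.95, "z": -0.08, "ax": 0, "ay": 0, "az": 0.8, "hand": 85}, {"x": -3.0, "y": 2.95, "z": -0.08, "ax": 0, "ay": 0, "az": 0.8, "hand": 85}]}}

```text
clock: 1.6
eef_pos: [657.3, 110.8, 214.5]
tcp_rot: [-3.14, -0.0, 1.434]
contact_force: [-0.1, 1.0, 0.0]
opening: 0.998
grasp_force: 0.0
```

```bash
python3 -c "
from h import *
delta((659.7,105.7,215),tool(-0.15+np.pi/2))
s=monitor.sense(); c=imaging.camera_info('wrist'); print(c)
im=imaging.grab_frame('wrist'); cv2.imwrite('pics/w1.png',im[:,:,::-1])
delta((659.7,105.7,116),tool(-0.15+np.pi/2))"
```

```text
at [657.3 110.8 214.5] [-3.14  -0.     1.434] d [-0.095  0.061 -0.01 ] w [-0.014 -0.001  0.125] F [-0.1  1.   0. ]
{'mtx': array([[325.1922621 ,   0.        , 269.12383639],
       [  0.        , 325.1922621 , 214.94047597],
       [  0.        ,   0.        ,   1.        ]]), 'R': array([[ 0.99058781, -0.13687243, -0.00131548],
       [-0.13008289, -0.94435342,  0.30211762],
       [-0.04259385, -0.29910291, -0.95326975]]), 't': array([-635.79572363,  145.94653569,  457.0684549 ])}
at [657.2 111.3 214.7] [-3.14  -0.     1.435] d [-0.105  0.068  1.974] w [-0.012 -0.001  0.134] F [0.  0.1 0.2]
```

View pics/w1.png

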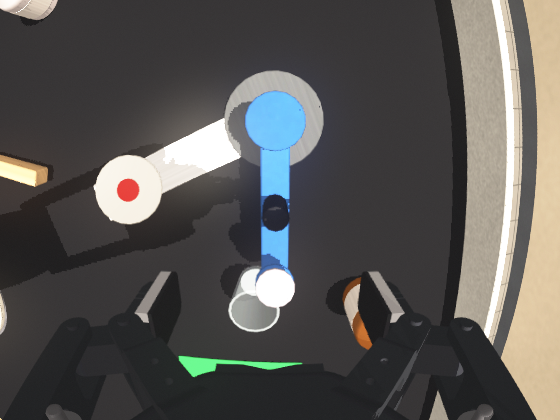

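The wrist picture shows the boss at (128,190), knob (275,207), steel head (275,288), cap (275,121) and foot (274,119), with the fingers either side at x≈160 and 385. I'll work these out through the fisheye model.

```bash
cat >> h.py <<'E'
def wray(c,u,v,z):
    K=c["mtx"]; a=np.array([u-K[0,2],v-K[1,2]]); rr=np.hypot(*a); th=rr/K[0,0]
    d=c["R"].T@np.r_[a/rr*np.sin(th),np.cos(th)]; o=-c["R"].T@c["t"]; return o+d*(z-o[2])/d[2]
E
python3 - <<'E'
from h import *
c=imaging.camera_info('wrist')
for n,u,v,z in (("boss",128,190,83),("knob",275,207,150),("head",275,288,151),("foot",274,119,12),("cap130",275,121,130)):
    p=wray(c,u,v,z); d=p[:2]-COL; print(n,p.round(1),np.hypot(*d).round(1),np.arctan2(d[1],d[0]).round(3))
E
```

```text
boss [513.1 138.1  83. ] 164.2 -2.885
knob [662.7 118.2 150. ] 62.2 -1.721
head [653.5  47.6 151. ] 133.4 -1.71
foot [672.5 182.9  12. ] 3.2 1.405
cap130 [671.7 182.8 130. ] 3.1 1.673
```

```bash
sed -i 's/^COL=.*/COL=np.array([672,180.7]); JA=-2.875/' h.py; python3 -c "
from h import *
delta((660.6,106.6,117),tool(-0.15+np.pi/2))"
```

```text
at [657.2 111.3 214.7] [-3.14  -0.     1.435] d [-0.085  0.083  1.954] w [-0.012 -0.001  0.134] F [0.  0.1 0.2]
```

>>> {"name": "drive_tool", "arguments": {"plan": [{"x": -0.085, "y": 0.083, "z": 0.5, "ax": 0, "ay": 0, "az": 0.13, "hand": 85}, {"x": -0.085, "y": 0.083, "z": 1.0, "ax": 0, "ay": 0, "az": 0.13, "hand": 85}, {"x": -0.085, "y": 0.083, "z": 1.5, "ax": 0, "ay": 0, "az": 0.13, "hand": 85}, {"x": -0.085, "y": 0.083, "z": 1.95, "ax": 0, "ay": 0, "az": 0.13, "hand": 85}, {"x": -0.085, "y": 0.083, "z": 1.95, "ax": 0, "ay": 0, "az": 0.13, "hand": 85}, {"x": -0.085, "y": 0.083, "z": 1.95, "ax": 0, "ay": 0, "az": 0.13, "hand": 40}, {"x": -0.085, "y": 0.083, "z": 1.95, "ax": 0, "ay": 0, "az": 0.13, "hand": 30}, {"x": -0.085, "y": 0.083, "z": 1.95, "ax": 0, "ay": 0, "az": 0.13, "hand": 30}]}}

```text
clock: 2.45
eef_pos: [662.6, 105.9, 119.2]
tcp_rot: [3.139, -0.001, 1.421]
contact_force: [-0.2, -0.1, 1.1]
opening: 0.505
grasp_force: 0.0
```

>>> {"name": "drive_tool", "arguments": {"grip_force": 30, "plan": [{"x": 0, "y": 0, "z": 0, "ax": 0, "ay": 0, "az": 0, "hand": 26}, {"x": 0, "y": 0, "z": 0, "ax": 0, "ay": 0, "az": 0, "hand": 22}, {"x": 0, "y": 0, "z": 0, "ax": 0, "ay": 0, "az": 0, "hand": 18}, {"x": 0, "y": 0, "z": 0, "ax": 0, "ay": 0, "az": 0, "hand": 18}, {"x": 0, "y": 0, "z": 0, "ax": 0, "ay": 0, "az": 0, "hand": 18}]}}

```text
clock: 2.95
eef_pos: [661.8, 105.3, 117.5]
tcp_rot: [-3.142, 0.0, 1.42]
contact_force: [-0.6, -0.2, 0.1]
opening: 0.21
grasp_force: 0.0
```

```bash
python3 - <<'E'
from h import *
s=monitor.sense(); p=s["eef_pos"]; d=p[:2]-COL; print(s["opening"],s["grasp_force"],np.hypot(*d),np.arctan2(d[1],d[0]))
a0=np.arctan2(d[1],d[0]); y0=s["tcp_rot"][2]
for a in np.linspace(a0,JA,9)[1:]:
    delta((*(COL+75*np.array([np.cos(a),np.sin(a)])),p[2]),tool(y0+a-a0),s)
E
```

```text
0.21040464794318153 0.0 76.06278688575236 -1.704767584806981
at [661.8 105.3 117.5] [-3.142  0.     1.42 ] d [ 0.034 -0.219  0.   ] w [-0.     0.     1.397] F [-0.6 -0.2  0.1]
at [661.8 105.3 117.5] [-3.142  0.     1.42 ] d [ 0.078 -0.434  0.   ] w [-0.     0.     2.794] F [-0.6 -0.2  0.1]
at [661.8 105.3 117.5] [-3.142  0.     1.42 ] d [ 0.153 -0.64   0.   ] w [-0.     0.     4.191] F [-0.6 -0.2  0.1]
at [661.8 105.3 117.5] [-3.142  0.     1.42 ] d [ 0.257 -0.833  0.   ] w [-0.     0.     5.587] F [-0.6 -0.2  0.1]
at [661.8 105.3 117.5] [-3.142  0.     1.42 ] d [ 0.388 -1.008  0.   ] w [-0.     0.     6.984] F [-0.6 -0.2  0.1]
at [661.8 105.3 117.5] [-3.142  0.     1.42 ] d [ 0.544 -1.163  0.   ] w [-0.     0.     8.381] F [-0.6 -0.2  0.1]
at [661.8 105.3 117.5] [-3.142  0.     1.42 ] d [ 0.72  -1.293  0.   ] w [-0.     0.     9.778] F [-0.6 -0.2  0.1]
at [661.8 105.3 117.5] [-3.142  0.     1.42 ] d [ 0.913 -1.397  0.   ] w [-0.     0.    11.175] F [-0.6 -0.2  0.1]
```

```bash
python3 - <<'E'
from h import *
im=imaging.grab_frame('wrist'); cv2.imwrite('pics/w2.png',im[:,:,::-1]); s=monitor.sense(); print(s["opening"],s["grasp_force"],s["contact_force"])
E
```

```text
0.20925695609257708 0.0 [0.01822261 0.98478802 0.3551192 ]
```

View pics/w2.png

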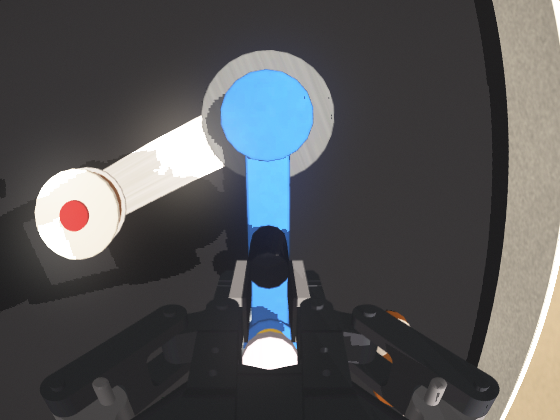

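```bash
python3 - <<'E'
from h import *
c=imaging.camera_info('wrist'); print(-c["R"].T@c["t"])
for n,u,v,z in (("boss",74,215,83),("knob",268,270,150),("cap",267,115,130),("foot",268,115,12),("plt",270,345,151)):
    p=wray(c,u,v,z); d=p[:2]-COL; print(n,p.round(1),np.hypot(*d).round(1),np.arctan2(d[1],d[0]).round(3))
# where TCP, grasp point appear
K=c["mtx"]; s=monitor.sense()
for h in (0,19,33):
    q=c["R"]@(s["eef_pos"]+[0,0,h])+c["t"]; th=np.arctan2(np.hypot(*q[:2]),q[2]); print(h,K[:2,2]+K[0,0]*th*q[:2]/np.hypot(*q[:2]))
E
```

```text
[673.55273284 181.93695293 293.77625644]
boss [514.  138.5  83. ] 163.6 -2.881
knob [661.9 108.7 150. ] 72.7 -1.711
cap [672.5 182.1 130. ] 1.5 1.213
foot [672.6 182.2  12. ] 1.6 1.15
plt [655.7  61.3 151. ] 120.5 -1.706
0 [268.9164639  249.75346804]
19 [268.89982211 263.93579389]
33 [268.88550033 276.28812505]
```

The picture shows the knob top at (268,270) between the pads (x 248–293), which agrees with the projected TCP. I'll close further until it grips.

>>> {"name": "drive_tool", "arguments": {"grip_force": 40, "plan": [{"x": 0, "y": 0, "z": 0, "ax": 0, "ay": 0, "az": 0, "hand": 8}, {"x": 0, "y": 0, "z": 0, "ax": 0, "ay": 0, "az": 0, "hand": 8}, {"x": 0, "y": 0, "z": 0, "ax": 0, "ay": 0, "az": 0, "hand": 8}, {"x": 0, "y": 0, "z": 0, "ax": 0, "ay": 0, "az": 0, "hand": 8}]}}

```text
clock: 3.4
eef_pos: [661.8, 105.4, 117.5]
tcp_rot: [-3.142, 0.0, 1.42]
contact_force: [0.1, -0.2, 0.4]
opening: 0.093
grasp_force: 0.0
```

```bash
python3 - <<'E'
from h import *
im=imaging.grab_frame('wrist')[:,:,::-1][180:360,160:380]
t=imaging.grab_frame('top')[:,:,::-1][110:190,205:312]
im=cv2.resize(im,(400,327),interpolation=cv2.INTER_CUBIC); t=cv2.resize(t,(400,300),interpolation=cv2.INTER_CUBIC)
sc=imaging.grab_frame('scene')[:,:,::-1][215:305,270:380]; sc=cv2.resize(sc,(400,327),interpolation=cv2.INTER_CUBIC)
o=np.zeros((600,800,3),np.uint8); o[:327,:400]=im; o[:327,400:]=sc; o[330:600,:400]=t[:270]
cv2.imwrite('pics/w3.png',o)
E
```

```text
(no output)
```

View pics/w3.png

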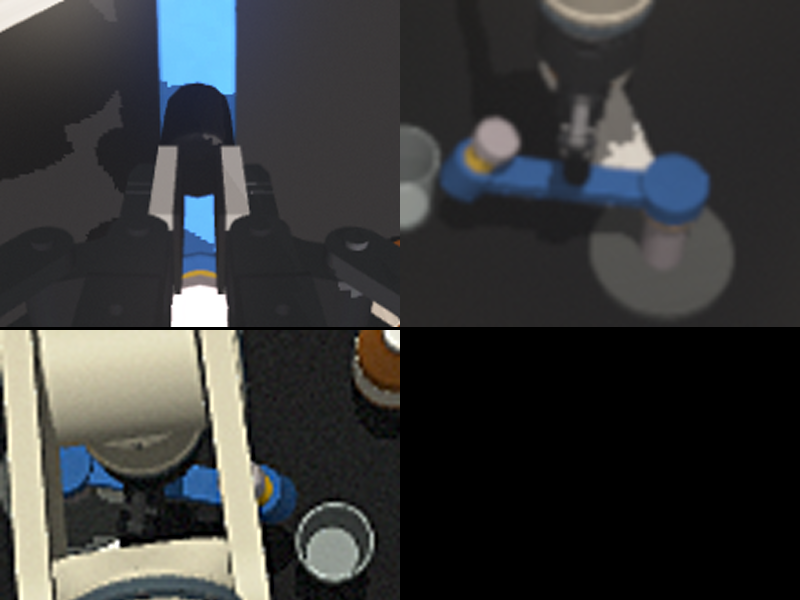

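The composite shows the pads at crop x 165–235, closed to 8 mm and hiding the sides of the knob. They therefore seem to be above the knob top, not around it. I'll check the finger geometry against the wrist camera model.

```bash
python3 - <<'E'
from h import *
c=imaging.camera_info('wrist'); K=c["mtx"]; s=monitor.sense(); R=Ro.from_euler('xyz',s["tcp_rot"]); print(s["eef_pos"],s["qpos"])
def pw(l):
    q=c["R"]@(s["eef_pos"]+R.apply(l))+c["t"]; th=np.arctan2(np.hypot(*q[:2]),q[2]); return (K[:2,2]+K[0,0]*th*q[:2]/np.hypot(*q[:2])).round()
print("cam in tool",R.inv().apply(-c["R"].T@c["t"]-s["eef_pos"]))
for z in (0,-13,-19,-40,-54,-73): print(z,[pw((x,y,z)) for x in (-11,11) for y in (-4,4,42)])
E
```

```text
[661.81600693 105.36993801 117.54156132] [ 1.55664252e-01  4.99928637e-01  1.59778039e+00 -2.97158982e-05
  1.04391903e+00  3.06050727e-01]
cam in tool [ 7.75119969e+01  1.13815356e-01 -1.76285858e+02]
0 [array([262., 266.]), array([276., 266.]), array([337., 266.]), array([262., 232.]), array([276., 232.]), array([340., 232.])]
-13 [array([262., 277.]), array([276., 277.]), array([342., 276.]), array([262., 241.]), array([276., 241.]), array([345., 240.])]
-19 [array([262., 282.]), array([276., 282.]), array([344., 281.]), array([261., 245.]), array([277., 245.]), array([347., 245.])]
-40 [array([261., 302.]), array([277., 302.]), array([352., 301.]), array([260., 263.]), array([277., 263.]), array([357., 262.])]
-54 [array([260., 319.]), array([278., 319.]), array([359., 316.]), array([259., 277.]), array([278., 277.]), array([365., 275.])]
-73 [array([259., 345.]), array([279., 345.]), array([369., 341.]), array([258., 301.]), array([280., 301.]), array([377., 298.])]
```

>>> {"name": "drive_tool", "arguments": {"plan": [{"x": 0.04, "y": 0, "z": 0, "ax": 0, "ay": 0, "az": 0, "hand": 70}, {"x": 0.04, "y": 0, "z": 0, "ax": 0, "ay": 0, "az": 0, "hand": 70}, {"x": 0.04, "y": 0, "z": 0, "ax": 0, "ay": 0, "az": 0, "hand": 70}, {"x": 0.04, "y": 0, "z": 0, "ax": 0, "ay": 0, "az": 0, "hand": 70}, {"x": 0.04, "y": 0, "z": 0.2, "ax": 0, "ay": 0, "az": 0, "hand": 70}, {"x": 0.04, "y": 0, "z": 0.4, "ax": 0, "ay": 0, "az": 0, "hand": 70}, {"x": 0.04, "y": 0, "z": 0.5, "ax": 0, "ay": 0, "az": 0, "hand": 70}, {"x": 0.04, "y": 0, "z": 0.5, "ax": 0, "ay": 0, "az": 0, "hand": 70}]}}

```text
clock: 4.35
eef_pos: [661.1, 107.2, 90.9]
tcp_rot: [-3.139, 0.001, 1.42]
contact_force: [-0.2, 1.1, -0.2]
opening: 0.823
grasp_force: 0.0
```

>>> {"name": "drive_tool", "arguments": {"grip_force": 30, "plan": [{"x": 0, "y": 0, "z": 0, "ax": 0, "ay": 0, "az": 0, "hand": 35}, {"x": 0, "y": 0, "z": 0, "ax": 0, "ay": 0, "az": 0, "hand": 35}, {"x": 0, "y": 0, "z": 0, "ax": 0, "ay": 0, "az": 0, "hand": 28}, {"x": 0, "y": 0, "z": 0, "ax": 0, "ay": 0, "az": 0, "hand": 22}, {"x": 0, "y": 0, "z": 0, "ax": 0, "ay": 0, "az": 0, "hand": 14}, {"x": 0, "y": 0, "z": 0, "ax": 0, "ay": 0, "az": 0, "hand": 14}, {"x": 0, "y": 0, "z": 0, "ax": 0, "ay": 0, "az": 0, "hand": 14}]}}

```text
clock: 5.05
eef_pos: [661.9, 107.4, 92.9]
tcp_rot: [-3.141, -0.0, 1.42]
contact_force: [-4.2, 0.5, 5.4]
opening: 0.245
grasp_force: 29.4
```

```bash
python3 - <<'E'
from h import *
s=monitor.sense(); p=s["eef_pos"]; d=p[:2]-COL; print(np.hypot(*d),np.arctan2(d[1],d[0]))
a0=np.arctan2(d[1],d[0]); y0=s["tcp_rot"][2]; rr=np.hypot(*d)
for a in np.linspace(a0,JA,13)[1:]:
    delta((*(COL+rr*np.array([np.cos(a),np.sin(a)])),p[2]),tool(y0+a-a0),s)
E
```

```text
73.97018215038206 -1.7078201445946997
at [661.9 107.4  92.9] [-3.141 -0.     1.42 ] d [ 0.005 -0.144  0.   ] w [-0.003 -0.     0.929] F [-4.2  0.5  5.4]
at [661.9 107.4  92.9] [-3.141 -0.     1.42 ] d [ 0.024 -0.286  0.   ] w [-0.003  0.     1.858] F [-4.2  0.5  5.4]
at [661.9 107.4  92.9] [-3.141 -0.     1.42 ] d [ 0.057 -0.426  0.   ] w [-0.003  0.     2.786] F [-4.2  0.5  5.4]
at [661.9 107.4  92.9] [-3.141 -0.     1.42 ] d [ 0.103 -0.563  0.   ] w [-3.000e-03  0.000e+00  3.715e+00] F [-4.2  0.5  5.4]
at [661.9 107.4  92.9] [-3.141 -0.     1.42 ] d [ 0.162 -0.694  0.   ] w [-3.000e-03  1.000e-03  4.644e+00] F [-4.2  0.5  5.4]
at [661.9 107.4  92.9] [-3.141 -0.     1.42 ] d [ 0.234 -0.818  0.   ] w [-3.000e-03  1.000e-03  5.573e+00] F [-4.2  0.5  5.4]
at [661.9 107.4  92.9] [-3.141 -0.     1.42 ] d [ 0.317 -0.936  0.   ] w [-3.000e-03  1.000e-03  6.502e+00] F [-4.2  0.5  5.4]
at [661.9 107.4  92.9] [-3.141 -0.     1.42 ] d [ 0.412 -1.044  0.   ] w [-3.00e-03  1.00e-03  7.43e+00] F [-4.2  0.5  5.4]
at [661.9 107.4  92.9] [-3.141 -0.     1.42 ] d [ 0.516 -1.143  0.   ] w [-3.000e-03  1.000e-03  8.359e+00] F [-4.2  0.5  5.4]
at [661.9 107.4  92.9] [-3.141 -0.     1.42 ] d [ 0.63  -1.231  0.   ] w [-3.000e-03  1.000e-03  9.288e+00] F [-4.2  0.5  5.4]
at [661.9 107.4  92.9] [-3.141 -0.     1.42 ] d [ 0.752 -1.308  0.   ] w [-3.0000e-03  2.0000e-03  1.0217e+01] F [-4.2  0.5  5.4]
at [661.9 107.4  92.9] [-3.141 -0.     1.42 ] d [ 0.88  -1.372  0.   ] w [-3.0000e-03  2.0000e-03  1.1146e+01] F [-4.2  0.5  5.4]
```

>>> {"name": "drive_tool", "arguments": {"plan": [{"x": 0.005, "y": -0.144, "z": 0, "ax": 0, "ay": 0, "az": 0.93, "hand": 14}, {"x": 0.024, "y": -0.286, "z": 0, "ax": 0, "ay": 0, "az": 1.86, "hand": 14}, {"x": 0.057, "y": -0.426, "z": 0, "ax": 0, "ay": 0, "az": 2.79, "hand": 14}, {"x": 0.103, "y": -0.563, "z": 0, "ax": 0, "ay": 0, "az": 3.72, "hand": 14}, {"x": 0.162, "y": -0.694, "z": 0, "ax": 0, "ay": 0, "az": 4.64, "hand": 14}, {"x": 0.234, "y": -0.818, "z": 0, "ax": 0, "ay": 0, "az": 5.57, "hand": 14}, {"x": 0.317, "y": -0.936, "z": 0, "ax": 0, "ay": 0, "az": 6.5, "hand": 14}, {"x": 0.412, "y": -1.044, "z": 0, "ax": 0, "ay": 0, "az": 7.43, "hand": 14}]}}

```text
clock: 5.85
eef_pos: [613.2, 134.9, 92.9]
tcp_rot: [3.141, 0.001, 0.639]
contact_force: [-3.4, -3.1, 7.5]
opening: 0.246
grasp_force: 31.1
```

```bash
python3 - <<'E'
from h import *
s=monitor.sense(); p=s["eef_pos"]; d=p[:2]-COL; print(np.hypot(*d),np.arctan2(d[1],d[0]),s["opening"])
a0=np.arctan2(d[1],d[0]); y0=s["tcp_rot"][2]; rr=74.2
for a in np.linspace(a0,JA,6)[1:]:
    delta((*(COL+rr*np.array([np.cos(a),np.sin(a)])),p[2]),tool(y0+a-a0),s)
E
```

```text
74.5656270724922 -2.4801084123193697 0.24600855993931042
at [613.2 134.9  92.9] [3.141e+00 1.000e-03 6.390e-01] d [ 0.009 -0.117 -0.   ] w [0.009 0.01  0.754] F [-3.4 -3.1  7.5]
at [613.2 134.9  92.9] [3.141e+00 1.000e-03 6.390e-01] d [ 0.021 -0.234 -0.   ] w [0.009 0.01  1.508] F [-3.4 -3.1  7.5]
at [613.2 134.9  92.9] [3.141e+00 1.000e-03 6.390e-01] d [ 0.041 -0.349 -0.   ] w [0.009 0.009 2.263] F [-3.4 -3.1  7.5]
at [613.2 134.9  92.9] [3.141e+00 1.000e-03 6.390e-01] d [ 0.07  -0.463 -0.   ] w [0.01  0.009 3.017] F [-3.4 -3.1  7.5]
at [613.2 134.9  92.9] [3.141e+00 1.000e-03 6.390e-01] d [ 0.109 -0.573 -0.001] w [0.01  0.009 3.771] F [-3.4 -3.1  7.5]
```

>>> {"name": "drive_tool", "arguments": {"plan": [{"x": 0.009, "y": -0.117, "z": 0, "ax": 0, "ay": 0, "az": 0.75, "hand": 14}, {"x": 0.021, "y": -0.234, "z": 0, "ax": 0, "ay": 0, "az": 1.5, "hand": 14}, {"x": 0.041, "y": -0.349, "z": 0, "ax": 0, "ay": 0, "az": 2.26, "hand": 14}, {"x": 0.07, "y": -0.463, "z": 0, "ax": 0, "ay": 0, "az": 3.0, "hand": 14}, {"x": 0.09, "y": -0.52, "z": 0, "ax": 0, "ay": 0, "az": 3.4, "hand": 14}, {"x": 0.109, "y": -0.56, "z": 0, "ax": 0, "ay": 0, "az": 3.7, "hand": 14}, {"x": 0.109, "y": -0.56, "z": 0, "ax": 0, "ay": 0, "az": 3.7, "hand": 14}, {"x": 0.109, "y": -0.56, "z": 0, "ax": 0, "ay": 0, "az": 3.7, "hand": 14}]}}

```text
clock: 6.65
eef_pos: [599.5, 161.0, 92.9]
tcp_rot: [-3.142, 0.003, 0.255]
contact_force: [-9.3, -0.5, 9.5]
opening: 0.247
grasp_force: 31.5
```

```bash
python3 - <<'E'
from h import *
s=monitor.sense(); p=s["eef_pos"]; d=p[:2]-COL; print(p,s["tcp_rot"],np.hypot(*d),np.arctan2(d[1],d[0]),s["opening"])
im=imaging.grab_frame('wrist')[:,:,::-1]; cv2.imwrite('pics/w4.png',im)
c=imaging.camera_info('wrist'); print({k:v.tolist() for k,v in c.items()})
E
```

```text
[599.50758085 161.00840175  92.88877999] [-3.14154352e+00  3.07659879e-03  2.55367208e-01] 75.11930428096028 -2.876355998606626 0.24690908670773112
{'mtx': [[325.19226210127806, 0.0, 269.12383639049403], [0.0, 325.19226210127806, 214.94047596537973], [0.0, 0.0, 1.0]], 'R': [[0.25223322239598095, -0.9676664714338056, 3.9781755055629664e-05], [-0.9215850872536521, -0.24020905197875186, 0.30492710325444644], [-0.29505817811309387, -0.07694940812194505, -0.9523756927380415]], 't': [4.724248064028056, 583.4618401352097, 469.1853607591626]}
```

View pics/w4.png

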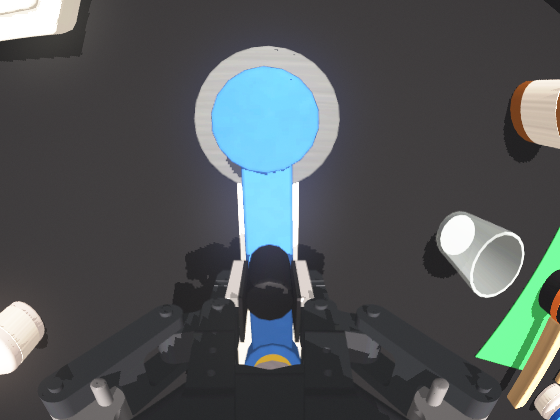

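The picture shows the blue arm at (268,200) lying centred over the white jar bar, whose edges show evenly at x 240 and 296. I'll release, lift and go above the mallet.

>>> {"name": "drive_tool", "arguments": {"plan": [{"x": 0, "y": 0, "z": 0, "ax": 0, "ay": 0, "az": 0, "hand": 40}, {"x": 0, "y": 0, "z": 0, "ax": 0, "ay": 0, "az": 0, "hand": 60}, {"x": 0, "y": 0, "z": 0, "ax": 0, "ay": 0, "az": 0, "hand": 60}, {"x": 0, "y": 0, "z": -0.5, "ax": 0, "ay": 0, "az": 0, "hand": 60}, {"x": 0, "y": 0, "z": -1.5, "ax": 0, "ay": 0, "az": 0, "hand": 60}, {"x": 0, "y": 0, "z": -2.0, "ax": 0, "ay": 0, "az": 0, "hand": 60}, {"x": 0, "y": 0, "z": -2.0, "ax": 0, "ay": 0, "az": 0, "hand": 60}, {"x": 0, "y": 0, "z": -2.0, "ax": 0, "ay": 0, "az": 0, "hand": 60}]}}

```text
clock: 7.5
eef_pos: [601.5, 161.3, 192.8]
tcp_rot: [3.142, -0.001, 0.255]
contact_force: [-0.8, 0.4, -0.5]
opening: 0.707
grasp_force: 0.0
```

```bash
python3 -c "
from h import *
delta((529.7,-244.7,150),tool(0.197))"
```

```text
at [601.5 161.3 192.8] [ 3.142e+00 -1.000e-03  2.550e-01] d [-3.438  7.495  0.853] w [ 0.    -0.012  0.552] F [-0.8  0.4 -0.5]
```

>>> {"name": "drive_tool", "arguments": {"plan": [{"x": -1.7, "y": 3.7, "z": 0, "ax": 0, "ay": 0, "az": 0.55, "hand": 60}, {"x": -1.7, "y": 3.7, "z": 0, "ax": 0, "ay": 0, "az": 0.55, "hand": 60}, {"x": -1.7, "y": 3.7, "z": 0, "ax": 0, "ay": 0, "az": 0.55, "hand": 60}, {"x": -1.7, "y": 3.7, "z": 0, "ax": 0, "ay": 0, "az": 0.55, "hand": 60}, {"x": -3.44, "y": 7.5, "z": 0, "ax": 0, "ay": 0, "az": 0.55, "hand": 60}, {"x": -3.44, "y": 7.5, "z": 0, "ax": 0, "ay": 0, "az": 0.55, "hand": 60}, {"x": -3.44, "y": 7.5, "z": 0.85, "ax": 0, "ay": 0, "az": 0.55, "hand": 60}, {"x": -3.44, "y": 7.5, "z": 0.85, "ax": 0, "ay": 0, "az": 0.55, "hand": 60}]}}

```text
clock: 8.3
eef_pos: [531.5, -228.0, 155.6]
tcp_rot: [-3.141, 0.001, 0.197]
contact_force: [1.1, 0.3, -0.1]
opening: 0.702
grasp_force: 0.0
```

>>> {"name": "drive_tool", "arguments": {"plan": [{"x": 0, "y": 0, "z": 0, "ax": 0, "ay": 0, "az": 0, "hand": 60}, {"x": 0, "y": 0, "z": 0, "ax": 0, "ay": 0, "az": 0, "hand": 60}]}}

```text
clock: 8.5
eef_pos: [531.1, -226.8, 155.2]
tcp_rot: [-3.139, 0.003, 0.195]
contact_force: [0.2, 0.5, -0.1]
opening: 0.705
grasp_force: 0.0
```

```bash
python3 - <<'E'
from h import *
delta((529.7,-244.7,150),tool(0.197))
w=imaging.grab_frame('wrist')[:,:,::-1]; t=imaging.grab_frame('top')[:,:,::-1]; cv2.imwrite('pics/t5raw.png',t); cv2.imwrite('pics/w5raw.png',w)
o=np.zeros((600,800,3),np.uint8); o[:420,:560]=w; k=cv2.resize(t[130:220,205:265],(240,360),interpolation=cv2.INTER_CUBIC); o[:360,560:]=k
cv2.imwrite('pics/v5.png',o)
E
```

```text
at [ 531.1 -226.8  155.2] [-3.139e+00  3.000e-03  1.950e-01] d [-0.097  0.346  0.104] w [-0.021  0.026 -0.023] F [ 0.2  0.5 -0.1]
```

View pics/v5.png

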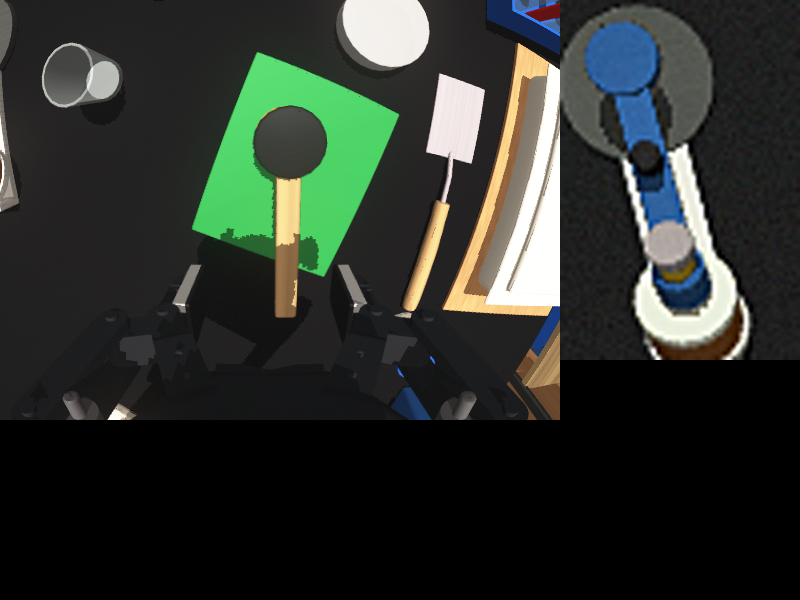

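The wrist picture shows the mallet head top at (290,142) and the handle down the image to (286,316). The top crop (4x, offset (205,130)) shows the knob at (647,155) and the steel head at (670,243) over the white jar bar.

```bash
cat > wr.py <<'E'
from h import *
c=imaging.camera_info('wrist')
w=cv2.imread('pics/w5raw.png')
h=cv2.cvtColor(w,cv2.COLOR_BGR2HSV); m=cv2.inRange(h,(8,40,90),(28,200,255)); k=np.zeros_like(m); k[178:325,265:310]=m[178:325,265:310]
n,l,st,ce=cv2.connectedComponentsWithStats(k); i=1+np.argmax(st[1:,4]); print(st[i])
bx=cv2.boxPoints(cv2.minAreaRect(cv2.findNonZero((l==i).astype(np.uint8)))); 
print(bx.round(),[wray(c,*p,53).round(1) for p in bx])
print("head top",wray(c,290,142,73))
for n,u,v,z in (("knob",647,155,150),("plt",670,243,151)):
    p=ray("top",205+(u-560-1.5)/4,130+(v-1.5)/4,z); d=p[:2]-np.array([672,180.7]); d2=p[:2]-np.array([672.2,179.8]); print(n,p.round(1),np.hypot(*d),np.arctan2(d[1],d[0]),np.arctan2(d2[1],d2[0]))
t=cv2.imread('pics/t5raw.png'); 
E
python3 wr.py
```

```text
[ 275  178   26  140 3215]
[[274. 317.]
 [276. 178.]
 [300. 178.]
 [298. 317.]] [array([ 413. , -253.9,   53. ]), array([ 556.1, -226.6,   53. ]), array([ 560. , -247.5,   53. ]), array([ 417.2, -278.8,   53. ])]
head top [ 590.56306205 -230.54621374   73.        ]
knob [599.6 157.9 150. ] 75.94219938211906 -2.8363169754440816 -2.8484238088651703
plt [540.2 141.  151. ] 137.67465413857886 -2.849146491884519 -2.8558280908840366
```

```bash
cat > al.py <<'E'
from h import *
def blob(f,lo,hi,box):
    t=cv2.imread(f); x0,y0,x1,y1=box; g=cv2.resize(t[y0:y1,x0:x1],None,fx=8,fy=8,interpolation=cv2.INTER_CUBIC)
    m=cv2.inRange(cv2.cvtColor(g,cv2.COLOR_BGR2HSV),lo,hi); n,l,st,ce=cv2.connectedComponentsWithStats(m); i=1+np.argmax(st[1:,4])
    cn=max(cv2.findContours((l==i).astype(np.uint8),0,1)[0],key=cv2.contourArea); (u,v),rr=cv2.minEnclosingCircle(cn); M=cv2.moments(cn)
    f=lambda a,b:(x0+(a+.5)/8-.5,y0+(b+.5)/8-.5)
    return f(M['m10']/M['m00'],M['m01']/M['m00']),f(u,v),rr/8,st[i]
C=np.array([672.2,179.8])
def show(n,b,z):
    for q in b[:2]:
        p=ray("top",*q,z); d=p[:2]-C; print(n,np.round(q,2),p.round(1),"r",np.hypot(*d).round(1),"ang",np.arctan2(d[1],d[0]).round(4))
    print("  rad px",b[2],b[3])
if __name__=="__main__":
    show("boss0",blob("pics/top0.png",(0,150,100),(8,255,255),(225,192,250,215)),83)
    show("boss1",blob("pics/t5raw.png",(0,150,100),(8,255,255),(225,192,250,215)),83)
    show("steel0",blob("pics/top0.png",(0,0,130),(180,60,255),(258,140,278,160)),151)
    show("steel1",blob("pics/t5raw.png",(0,0,130),(180,75,215),(222,180,240,198)),151)
    show("cap0",blob("pics/top0.png",(100,120,100),(120,255,255),(205,132,229,160)),130)
    show("cap1",blob("pics/t5raw.png",(100,120,100),(120,255,255),(205,132,240,152)),130)
    show("sleeve1",blob("pics/t5raw.png",(100,100,60),(120,255,255),(222,196,245,212)),118)
E
python3 al.py
```

```text
boss0 [235.56 202.66] [511.6 136.4  83. ] r 166.3 ang -2.8777
boss0 [235.61 202.69] [511.6 136.3  83. ] r 166.4 ang -2.8769
  rad px 4.232799530029297 [  55   59   68   63 3236]Traceback (most recent call last):
  File "al.py", line 15, in <module>
    show("boss1",blob("pics/t5raw.png",(0,150,100),(8,255,255),(225,192,250,215)),83)
                 ~~~~^^^^^^^^^^^^^^^^^^^^^^^^^^^^^^^^^^^^^^^^^^^^^^^^^^^^^^^^^^^^
  File "al.py", line 4, in blob
    m=cv2.inRange(cv2.cvtColor(g,cv2.COLOR_BGR2HSV),lo,hi); n,l,st,ce=cv2.connectedComponentsWithStats(m); i=1+np.argmax(st[1:,4])
                                                                                                               ~~~~~~~~~^^^^^^^^^^
    return _wrapfunc(a, 'argmax', axis=axis, out=out, **kwds)
    return bound(*args, **kwds)
ValueError: attempt to get argmax of an empty sequence
```

```bash
sed -i '/boss1/d' al.py; python3 al.py
```

```text
boss0 [235.56 202.66] [511.6 136.4  83. ] r 166.3 ang -2.8777
boss0 [235.61 202.69] [511.6 136.3  83. ] r 166.4 ang -2.8769
  rad px 4.232799530029297 [  55   59   68   63 3236]
steel0 [268.4  149.43] [653.   45.3 151. ] r 135.8 ang -1.713
steel0 [268.4  149.51] [652.7  45.3 151. ] r 135.9 ang -1.7145
  rad px 6.136990070343018 [  42   33   91   94 6483]
steel1 [231.46 189.81] [541.7 142.8 151. ] r 135.7 ang -2.8656
steel1 [229.8 187.4] [548.1 147.4 151. ] r 128.3 ang -2.8864
  rad px 10.75670051574707 [   7    0  137  144 7725]
cap0 [219.83 144.09] [668.8 179.2 130. ] r 3.5 ang -2.9677
cap0 [219.98 144.17] [668.6 178.8 130. ] r 3.8 ang -2.8693
  rad px 9.360705375671387 [   49    26   143   147 16527]
cap1 [219.88 143.7 ] [669.8 179.1 130. ] r 2.5 ang -2.851
cap1 [219.94 144.08] [668.8 178.9 130. ] r 3.5 ang -2.8815
  rad px 9.33476734161377 [   50    26   146   134 15861]
sleeve1 [235.93 201.99] [511.2 132.7 118. ] r 167.7 ang -2.8569
sleeve1 [234.5  200.25] [515.9 136.7 118. ] r 162.1 ang -2.8725
  rad px 7.636785984039307 [  49    0  109   91 4847]
```

```bash
python3 - <<'E'
from al import *
t0=cv2.imread("pics/top0.png"); t1=cv2.imread("pics/t5raw.png"); print(t0[147:152,266:271].mean((0,1)),t1[188:193,230:234].mean((0,1)))
g=t1[176:202,218:248].astype(int)
sat=g.max(2)-g.min(2); val=g.max(2)
for row in range(4,24): print(' '.join(f"{v:3d}" for v in val[row]))
E
```

```text
[155.6  159.92 167.68] [163.6  167.75 176.2 ]
 32  35  30  22  28 255 255  85 156 155 160 158 157 159 158 162 149 154 250 237 240 255  72  17  36  27  36  30  32  26
 35  35  36  28  16 165 255 114 160 153 157 159 160 158 159 161 164 132 255 241 237 251 238   2  27  33  32  30  31  34
 29  26  37  29  14  86 255 255 142 160 157 160 159 155 159 155 158  66 255 242 235 246 255   0  30  28  36  32  33  31
 26  33  37  22  22  26 255 255 106 160 158 157 157 160 163 158 159 139 255 246 235 240 255   6  19  31  37  34  35  35
 30  32  32  33  23  30 255 255  75 170 158 156 156 158 156 161 159 152 147 250 237 239 255  64  14  23  36  29  28  31
 28  35  30  33  25  13 167 255 190 156 156 154 155 162 160 160 156 159 142 255 240 236 253 236   3  25  30  36  21  37
 26  38  34  26  24  21  75 255 255 152 154 190 181 188 184 182 179 181 110 255 241 237 246 255   0  32  36  31  31  35
 30  28  35  32  30  20  22 255 255 116 185 183 180 176 178 178 176 178 171 184 247 237 242 255  30  18  34  25  35  30
 34  30  28  29  31  20  31 255 241 170 179 172 182 178 176 172 175 175 173 138 254 240 240 25
[... 645 characters left out ...]
  31  23  13  63 132 188 183 175 181 183 184 195 168  87  72  42  79 161 255 252 255 125   0  24  30
 29  35  30  40  40  32  29  28  27 172 114 169 183 192 185 173 102  88  67  88  77  68 159 226 250 251 255 205   1  21
 28  28  32  31  23  34  32  11  19 255  50  83  90  93  87  92  75  81  85 105  83  63 155 160 255 246 248 255 197   5
 30  37  29  28  40  28  31   7 139 233  50  66  81  72  75  94  87  71 109 111  49 168 151  53 255 249 243 249 255 132
 34  34  31  32  27  32  12 138 255 255  47  68  67 110 107 108 110 111 118  91 163 169 101  41 170 254 241 244 252 255
 32  31  23  36  29  19  29 255 255 255  93  66  65  95 119 115 117 120  69 164 169 165  57  56 155 255 246 240 245 255
```

```bash
python3 -c "
from h import *
delta((531.2,-243.1,40),tool(0.2))"
```

```text
at [ 532.4 -225.4  156.6] [-3.141e+00  1.000e-03  1.970e-01] d [-0.091  0.344  2.331] w [-0.01   0.008 -0.025] F [-0.4 -0.6 -0.6]
```

>>> {"name": "drive_tool", "arguments": {"plan": [{"x": -0.09, "y": 0.344, "z": 0.3, "ax": 0, "ay": 0, "az": 0, "hand": 60}, {"x": -0.09, "y": 0.344, "z": 0.9, "ax": 0, "ay": 0, "az": 0, "hand": 60}, {"x": -0.09, "y": 0.344, "z": 1.5, "ax": 0, "ay": 0, "az": 0, "hand": 60}, {"x": -0.09, "y": 0.344, "z": 2.1, "ax": 0, "ay": 0, "az": 0, "hand": 60}, {"x": -0.09, "y": 0.344, "z": 2.3, "ax": 0, "ay": 0, "az": 0, "hand": 60}, {"x": -0.09, "y": 0.344, "z": 2.3, "ax": 0, "ay": 0, "az": 0, "hand": 60}, {"x": -0.09, "y": 0.344, "z": 2.3, "ax": 0, "ay": 0, "az": 0, "hand": 60}]}}

```text
clock: 9.3
eef_pos: [532.3, -244.1, 43.0]
tcp_rot: [3.141, -0.001, 0.198]
contact_force: [-0.4, -1.3, -0.2]
opening: 0.702
grasp_force: 0.0
```

```bash
python3 - <<'E'
from h import *
delta((531.2,-243.1,-15),tool(0.2))
w=imaging.grab_frame('wrist')[:,:,::-1]; cv2.imwrite('pics/w6.png',w)
E
```

```text
at [ 532.3 -244.1   43. ] [ 3.141e+00 -1.000e-03  1.980e-01] d [-0.019 -0.026  1.16 ] w [ 0.006 -0.007 -0.019] F [-0.4 -1.3 -0.2]
```

View pics/w6.png

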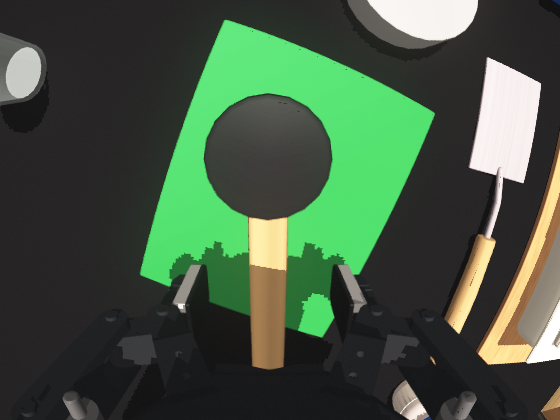

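The handle lies centred at x=268 between the pads (205 and 340), and the head is at (268,157). Now descending in small steps and watching the force.

>>> {"name": "drive_tool", "arguments": {"plan": [{"x": -0.02, "y": -0.02, "z": 0.3, "ax": 0, "ay": 0, "az": 0, "hand": 60}, {"x": -0.02, "y": -0.02, "z": 0.55, "ax": 0, "ay": 0, "az": 0, "hand": 60}, {"x": -0.02, "y": -0.02, "z": 0.65, "ax": 0, "ay": 0, "az": 0, "hand": 60}, {"x": -0.02, "y": -0.02, "z": 0.7, "ax": 0, "ay": 0, "az": 0, "hand": 60}, {"x": -0.02, "y": -0.02, "z": 0.75, "ax": 0, "ay": 0, "az": 0, "hand": 60}, {"x": -0.02, "y": -0.02, "z": 0.8, "ax": 0, "ay": 0, "az": 0, "hand": 60}, {"x": -0.02, "y": -0.02, "z": 0.8, "ax": 0, "ay": 0, "az": 0, "hand": 60}]}}

```text
clock: 10.05
eef_pos: [530.4, -243.3, 2.2]
tcp_rot: [-3.142, 0.0, 0.197]
contact_force: [-0.4, -0.7, 0.5]
opening: 0.703
grasp_force: 0.0
```

>>> {"name": "drive_tool", "arguments": {"plan": [{"x": 0, "y": 0, "z": 0.07, "ax": 0, "ay": 0, "az": 0, "hand": 60}, {"x": 0, "y": 0, "z": 0.14, "ax": 0, "ay": 0, "az": 0, "hand": 60}, {"x": 0, "y": 0, "z": 0.2, "ax": 0, "ay": 0, "az": 0, "hand": 60}, {"x": 0, "y": 0, "z": 0.2, "ax": 0, "ay": 0, "az": 0, "hand": 60}]}}

```text
clock: 10.45
eef_pos: [530.0, -243.1, -8.3]
tcp_rot: [-3.141, 0.001, 0.197]
contact_force: [-0.1, 0.1, -0.1]
opening: 0.706
grasp_force: 0.0
```

>>> {"name": "drive_tool", "arguments": {"plan": [{"x": 0, "y": 0, "z": 0.05, "ax": 0, "ay": 0, "az": 0, "hand": 50}, {"x": 0, "y": 0, "z": 0.1, "ax": 0, "ay": 0, "az": 0, "hand": 50}, {"x": 0, "y": 0, "z": 0.14, "ax": 0, "ay": 0, "az": 0, "hand": 40}, {"x": 0, "y": 0, "z": 0.14, "ax": 0, "ay": 0, "az": 0, "hand": 40}]}}

```text
clock: 10.85
eef_pos: [530.2, -243.2, -15.1]
tcp_rot: [-3.141, 0.0, 0.197]
contact_force: [-0.4, -0.1, -0.4]
opening: 0.469
grasp_force: 0.0
```

>>> {"name": "drive_tool", "arguments": {"grip_force": 60, "plan": [{"x": 0, "y": 0, "z": 0, "ax": 0, "ay": 0, "az": 0, "hand": 30}, {"x": 0, "y": 0, "z": 0, "ax": 0, "ay": 0, "az": 0, "hand": 25}, {"x": 0, "y": 0, "z": 0, "ax": 0, "ay": 0, "az": 0, "hand": 12}, {"x": 0, "y": 0, "z": 0, "ax": 0, "ay": 0, "az": 0, "hand": 12}, {"x": 0, "y": 0, "z": 0, "ax": 0, "ay": 0, "az": 0, "hand": 12}, {"x": 0, "y": 0, "z": 0, "ax": 0, "ay": 0, "az": 0, "hand": 12}]}}

```text
clock: 11.45
eef_pos: [530.6, -243.4, -14.6]
tcp_rot: [3.141, -0.0, 0.197]
contact_force: [-0.2, 0.1, 3.4]
opening: 0.249
grasp_force: 59.0
```

>>> {"name": "drive_tool", "arguments": {"grip_force": 115, "plan": [{"x": 0, "y": 0, "z": 0, "ax": 0, "ay": 0, "az": 0, "hand": 8}, {"x": 0, "y": 0, "z": 0, "ax": 0, "ay": 0, "az": 0, "hand": 8}, {"x": 0, "y": 0, "z": 0, "ax": 0, "ay": 0, "az": 0, "hand": 8}, {"x": 0, "y": 0, "z": -0.2, "ax": 0, "ay": 0, "az": 0, "hand": 8}, {"x": 0, "y": 0, "z": -0.6, "ax": 0, "ay": 0, "az": 0, "hand": 8}, {"x": 0, "y": 0, "z": -1.2, "ax": 0, "ay": 0, "az": 0, "hand": 8}, {"x": 0, "y": 0, "z": -1.9, "ax": 0, "ay": 0, "az": 0, "hand": 8}, {"x": 0, "y": 0, "z": -2.6, "ax": 0, "ay": 0, "az": 0, "hand": 8}]}}

```text
clock: 12.25
eef_pos: [529.5, -242.8, 116.3]
tcp_rot: [-3.141, 0.001, 0.197]
contact_force: [-0.3, -0.1, -2.4]
opening: 0.239
grasp_force: 112.5
```

>>> {"name": "drive_tool", "arguments": {"plan": [{"x": 0, "y": 0, "z": -0.8, "ax": 0, "ay": 0, "az": 0, "hand": 8}, {"x": 0, "y": 0, "z": -1.6, "ax": 0, "ay": 0, "az": 0, "hand": 8}, {"x": 0, "y": 0, "z": -2.0, "ax": 0, "ay": 0, "az": 0, "hand": 8}, {"x": 0, "y": 0, "z": -2.0, "ax": 0, "ay": 0, "az": 0, "hand": 8}, {"x": 0, "y": 0, "z": -2.0, "ax": 0, "ay": 0, "az": 0, "hand": 8}]}}

```text
clock: 12.75
eef_pos: [529.7, -243.0, 214.5]
tcp_rot: [-3.141, 0.001, 0.197]
contact_force: [0.5, -0.2, -3.6]
opening: 0.239
grasp_force: 112.6
```

```bash
cat >> h.py <<'E'
A=np.array([np.cos(JA),np.sin(JA)]); U=np.r_[-np.sin(.4)*A,np.cos(.4)]; TOP=np.array([541,144,151.]); RS=tool(JA+np.pi*1.5,.4)
def strike(g): return TOP+U*g-RS.apply([60,0,-17.6])
E
python3 - <<'E'
from h import *
s=monitor.sense(); print(s["opening"],s["grasp_force"],s["contact_force"],s["wrist_torque"],s["qpos"].round(2))
print(RS.as_matrix().round(3),strike(60))
delta(strike(70)+[0,0,60],tool(JA+np.pi*1.5))
E
```

```text
0.2390006125908376 112.55538582801819 [ 0.49569528 -0.20926648 -3.56776932] [-1.08275072e-02  1.50146431e-01 -4.45947166e-05] [-0.43  0.27  1.71 -0.    1.16  0.94]
[[-0.263  0.889 -0.376]
 [ 0.965  0.243 -0.103]
 [-0.    -0.389 -0.921]] [572.73482022  90.46939699 190.05298615]
at [ 529.7 -243.   214.5] [-3.141e+00  1.000e-03  1.970e-01] d [ 2.228 -6.376 -0.893] w [-9.0000e-03  2.0000e-03 -1.5662e+01] F [ 0.5 -0.2 -3.6]
```

>>> {"name": "drive_tool", "arguments": {"plan": [{"x": 0.3, "y": -0.8, "z": -0.9, "ax": 0, "ay": 0, "az": -1.4, "hand": 8}, {"x": 0.6, "y": -1.6, "z": -0.9, "ax": 0, "ay": 0, "az": -2.8, "hand": 8}, {"x": 0.8, "y": -2.4, "z": -0.9, "ax": 0, "ay": 0, "az": -4.2, "hand": 8}, {"x": 1.1, "y": -3.2, "z": -0.9, "ax": 0, "ay": 0, "az": -5.6, "hand": 8}, {"x": 1.4, "y": -4.0, "z": -0.9, "ax": 0, "ay": 0, "az": -7.0, "hand": 8}, {"x": 1.7, "y": -4.8, "z": -0.9, "ax": 0, "ay": 0, "az": -8.4, "hand": 8}, {"x": 2.0, "y": -5.6, "z": -0.9, "ax": 0, "ay": 0, "az": -9.8, "hand": 8}, {"x": 2.2, "y": -6.3, "z": -0.9, "ax": 0, "ay": 0, "az": -11.2, "hand": 8}]}}

```text
clock: 13.55
eef_pos: [575.5, 89.2, 257.5]
tcp_rot: [-3.138, 0.001, 1.377]
contact_force: [0.3, -0.7, -2.7]
opening: 0.239
grasp_force: 113.6
```

```bash
python3 - <<'E'
from h import *
delta(strike(70)+[0,0,50],RS)
E
```

```text
at [575.5  89.2 257.5] [-3.138e+00  1.000e-03  1.377e+00] d [0.05  0.012 0.165] w [ 3.715 -0.876 -4.339] F [ 0.3 -0.7 -2.7]
```

>>> {"name": "drive_tool", "arguments": {"plan": [{"x": 0.05, "y": 0, "z": 0, "ax": 0.93, "ay": -0.22, "az": -1.08, "hand": 8}, {"x": 0.05, "y": 0, "z": 0, "ax": 1.86, "ay": -0.44, "az": -2.17, "hand": 8}, {"x": 0.05, "y": 0, "z": 0.05, "ax": 2.79, "ay": -0.66, "az": -3.25, "hand": 8}, {"x": 0.05, "y": 0, "z": 0.1, "ax": 3.72, "ay": -0.88, "az": -4.34, "hand": 8}, {"x": 0.05, "y": 0, "z": 0.1, "ax": 3.72, "ay": -0.88, "az": -4.34, "hand": 8}, {"x": 0.05, "y": 0, "z": 0.1, "ax": 3.72, "ay": -0.88, "az": -4.34, "hand": 8}, {"x": 0.05, "y": 0, "z": 0.1, "ax": 3.72, "ay": -0.88, "az": -4.34, "hand": 8}]}}

```text
clock: 14.25
eef_pos: [576.5, 89.4, 254.8]
tcp_rot: [-2.746, 0.001, 1.829]
contact_force: [0.2, -0.3, -2.6]
opening: 0.243
grasp_force: 114.0
```

```bash
python3 - <<'E'
from h import *
delta(strike(45),RS)
E
```

```text
at [576.5  89.4 254.8] [-2.746e+00  1.000e-03  1.829e+00] d [0.04  0.437 1.52 ] w [ 0.039 -0.021 -0.083] F [ 0.2 -0.3 -2.6]
```

>>> {"name": "drive_tool", "arguments": {"plan": [{"x": 0.04, "y": 0.2, "z": 0.6, "ax": 0.04, "ay": -0.02, "az": -0.08, "hand": 8}, {"x": 0.04, "y": 0.43, "z": 1.2, "ax": 0.04, "ay": -0.02, "az": -0.08, "hand": 8}, {"x": 0.04, "y": 0.43, "z": 1.5, "ax": 0.04, "ay": -0.02, "az": -0.08, "hand": 8}, {"x": 0.04, "y": 0.43, "z": 1.5, "ax": 0.04, "ay": -0.02, "az": -0.08, "hand": 8}, {"x": 0.04, "y": 0.43, "z": 1.5, "ax": 0.04, "ay": -0.02, "az": -0.08, "hand": 8}]}}

```text
clock: 14.75
eef_pos: [567.9, 89.0, 179.3]
tcp_rot: [-2.742, -0.0, 1.839]
contact_force: [-0.3, 0.2, -2.2]
opening: 0.236
grasp_force: 113.7
```

```bash
python3 - <<'E'
from h import *
for g in (45,0,-22): delta(strike(g),RS)
t=imaging.grab_frame('scene')[:,:,::-1]; cv2.imwrite('pics/s7.png',t)
print(proj("scene",TOP),proj("scene",TOP+U*80))
E
```

```text
at [567.9  89.  179.3] [-2.742 -0.     1.839] d [0.002 0.008 0.063] w [0.008 0.002 0.012] F [-0.3  0.2 -2.2]
at [567.9  89.  179.3] [-2.742 -0.     1.839] d [0.003 0.008 0.963] w [0.008 0.002 0.012] F [-0.3  0.2 -2.2]
at [567.9  89.  179.3] [-2.742 -0.     1.839] d [0.003 0.007 1.403] w [0.008 0.002 0.012] F [-0.3  0.2 -2.2]
[329.01184355 219.50315439] [335.03141278 211.812503  ]
```

>>> {"name": "drive_tool", "arguments": {"plan": [{"x": 0, "y": 0, "z": 0.25, "ax": 0, "ay": 0, "az": 0, "hand": 8}, {"x": 0, "y": 0, "z": 0.75, "ax": 0, "ay": 0, "az": 0, "hand": 8}, {"x": 0, "y": 0, "z": 1.25, "ax": 0, "ay": 0, "az": 0, "hand": 8}, {"x": 0, "y": 0, "z": 1.3, "ax": 0, "ay": 0, "az": 0, "hand": 8}, {"x": 0, "y": 0, "z": 1.3, "ax": 0, "ay": 0, "az": 0, "hand": 8}]}}

```text
clock: 15.3
eef_pos: [543.0, 82.4, 118.2]
tcp_rot: [-2.74, -0.001, 1.839]
contact_force: [1.0, -0.8, -3.1]
opening: 0.241
grasp_force: 114.0
```

```bash
python3 - <<'E'
from h import *
s=monitor.sense(); delta(strike(-22),RS); print("along U",s["contact_force"]@U, s["wrist_torque"], "gap",(s["eef_pos"]-strike(0))@U)
E
```

```text
at [543.   82.4 118.2] [-2.740e+00 -1.000e-03  1.839e+00] d [-0.001  0.008  0.076] w [-0.016  0.002  0.02 ] F [ 1.  -0.8 -3.1]
along U -2.5876945896843284 [-0.08752525 -0.37876839 -0.01314594] gap -18.218946208552197
```

>>> {"name": "drive_tool", "arguments": {"plan": [{"x": 0, "y": 0, "z": -0.4, "ax": 0, "ay": 0, "az": 0, "hand": 8}, {"x": 0, "y": 0, "z": -0.6, "ax": 0, "ay": 0, "az": 0, "hand": 8}, {"x": 0, "y": 0, "z": -0.6, "ax": 0, "ay": 0, "az": 0, "hand": 8}, {"x": 0, "y": 0, "z": -0.4, "ax": 0, "ay": 0, "az": 0, "hand": 8}, {"x": 0, "y": 0, "z": 0.08, "ax": 0, "ay": 0, "az": 0, "hand": 8}, {"x": 0, "y": 0, "z": 0.08, "ax": 0, "ay": 0, "az": 0, "hand": 8}]}}

```text
clock: 15.9
eef_pos: [540.4, 82.1, 112.2]
tcp_rot: [-2.739, -0.001, 1.839]
contact_force: [0.8, 0.6, -2.0]
opening: 0.24
grasp_force: 115.8
```

```bash
python3 - <<'E'
from h import *
s=monitor.sense(); delta(strike(-22),RS); print("along U",s["contact_force"]@U, s["wrist_torque"], "gap",(s["eef_pos"]-strike(0))@U)
E
```

```text
at [540.4  82.1 112.2] [-2.739e+00 -1.000e-03  1.839e+00] d [-0.009  0.009 -0.054] w [-0.021 -0.006  0.018] F [ 0.8  0.6 -2. ]
along U -1.425122675521553 [-0.01400864 -0.39060689 -0.0167628 ] gap -24.690374936940174
```

>>> {"name": "drive_tool", "arguments": {"plan": [{"x": 0, "y": 0, "z": -0.4, "ax": 0, "ay": 0, "az": 0, "hand": 8}, {"x": 0, "y": 0, "z": -0.5, "ax": 0, "ay": 0, "az": 0, "hand": 8}, {"x": 0, "y": 0, "z": -0.4, "ax": 0, "ay": 0, "az": 0, "hand": 8}, {"x": 0, "y": 0, "z": 0.06, "ax": 0, "ay": 0, "az": 0, "hand": 8}, {"x": 0, "y": 0, "z": 0.06, "ax": 0, "ay": 0, "az": 0, "hand": 8}]}}

```text
clock: 16.4
eef_pos: [539.5, 81.8, 109.6]
tcp_rot: [-2.74, -0.001, 1.839]
contact_force: [0.5, 0.9, -3.7]
opening: 0.239
grasp_force: 117.2
```

```bash
python3 - <<'E'
from h import *
s=monitor.sense(); delta(strike(-22),RS); print("along U",s["contact_force"]@U, s["wrist_torque"], "gap",(s["eef_pos"]-strike(0))@U)
s=imaging.grab_frame('scene')[:,:,::-1]; cv2.imwrite('pics/s8.png',s); w=imaging.grab_frame('wrist')[:,:,::-1]
o=np.zeros((600,800,3),np.uint8); o[:420,:560]=w; o[420:,:]=0
k=cv2.resize(s[180:270,290:350],(240,360),interpolation=cv2.INTER_CUBIC); o[:360,560:]=k
cv2.imwrite('pics/v8.png',o)
E
```

```text
at [539.5  81.8 109.6] [-2.740e+00 -1.000e-03  1.839e+00] d [-0.009  0.007 -0.109] w [-0.017 -0.006  0.018] F [ 0.5  0.9 -3.7]
along U -3.1555384756739646 [-0.050736   -0.37479356 -0.03969865] gap -27.446549740000446
```

>>> {"name": "drive_tool", "arguments": {"plan": [{"x": 0, "y": 0, "z": -0.6, "ax": 0, "ay": 0, "az": 0, "hand": 8}, {"x": 0, "y": 0, "z": -1.2, "ax": 0, "ay": 0, "az": 0, "hand": 8}, {"x": 0, "y": 0, "z": -1.8, "ax": 0, "ay": 0, "az": 0, "hand": 8}, {"x": 0, "y": 0, "z": -2.2, "ax": 0, "ay": 0, "az": 0, "hand": 8}, {"x": 0, "y": 0, "z": -2.2, "ax": 0, "ay": 0, "az": 0, "hand": 8}, {"x": 0, "y": 0, "z": -2.2, "ax": 0, "ay": 0, "az": 0, "hand": 8}]}}

```text
clock: 17.1
eef_pos: [581.2, 92.9, 211.7]
tcp_rot: [-2.739, -0.001, 1.839]
contact_force: [-0.3, 0.8, -3.9]
opening: 0.242
grasp_force: 117.1
```

```bash
python3 - <<'E'
from h import *
delta(strike(0),RS); s=monitor.sense(); print(s["wrist_torque"])
s=imaging.grab_frame('scene')[:,:,::-1]; cv2.imwrite('pics/s9.png',s); w=imaging.grab_frame('wrist')[:,:,::-1]; cv2.imwrite('pics/w9.png',w)
t=imaging.grab_frame('top')[:,:,::-1]; cv2.imwrite('pics/t9.png',t)
o=np.zeros((600,800,3),np.uint8); o[:330,:440]=cv2.resize(w,(440,330),interpolation=cv2.INTER_AREA)
o[:600,440:]=cv2.resize(s[190:290,300:360],(360,600),interpolation=cv2.INTER_CUBIC)
o[330:,:440]=cv2.resize(t[150:211,200:300],(440,270),interpolation=cv2.INTER_CUBIC)
cv2.imwrite('pics/v9.png',o)
E
```

```text
at [581.2  92.9 211.7] [-2.739e+00 -1.000e-03  1.839e+00] d [-1.000e-03  1.000e-02  1.668e+00] w [-0.022  0.003  0.021] F [-0.3  0.8 -3.9]
[-0.09950238 -0.41762842  0.00646622]
```

View pics/v9.png

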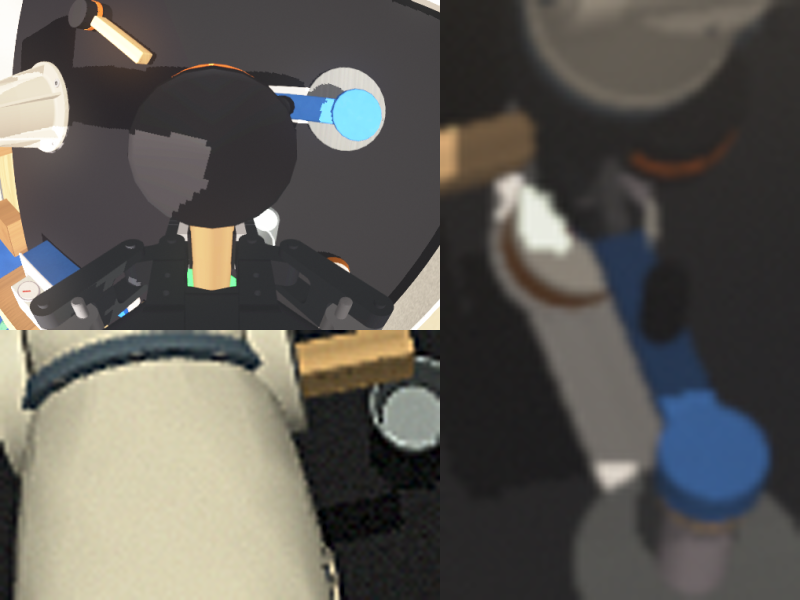

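```bash
python3 - <<'E'
from h import *
B=np.array([512,136.8,83])
up=TOP; home=TOP-U*22
for n,p in (("knobtop",np.r_[COL+75*A,150]),("knobbase",np.r_[COL+75*A,108]),("cap",np.r_[COL,125]),("up",up),("home",home),("sleeve",TOP-36*U),("boss",B)):
    q=proj("scene",p); print(n,q.round(1),"crop",(440+(q[0]-300)*6).round(),((q[1]-190)*6).round())
s=cv2.imread("pics/s9.png"); g=cv2.cvtColor(s,cv2.COLOR_BGR2HSV)
print("rgb along axis from up+20U to sleeve-10U")
for d in range(20,-52,-3):
    q=proj("scene",TOP+U*d); print(d,q.round(1),cv2.getRectSubPix(s,(1,1),tuple(map(float,q)))[0,0][::-1])
E
```

```text
knobtop [336.6 236.3] crop 660.0 278.0
knobbase [335.3 244.8] crop 652.0 329.0
cap [345.2 262.8] crop 711.0 437.0
up [329.  219.5] crop 614.0 177.0
home [327.5 221.5] crop 605.0 189.0
sleeve [326.5 222.7] crop 599.0 196.0
boss [324.1 225.6] crop 584.0 214.0
rgb along axis from up+20U to sleeve-10U
20 [330.5 217.7] [51 47 46]
17 [330.2 217.9] [54 51 50]
14 [330.  218.2] [60 57 56]
11 [329.8 218.5] [65 62 61]
8 [329.6 218.8] [68 65 64]
5 [329.4 219. ] [70 66 66]
2 [329.2 219.3] [68 65 65]
-1 [328.9 219.6] [66 63 63]
-4 [328.7 219.9] [65 62 62]
-7 [328.5 220.1] [63 61 60]
-10 [328.3 220.4] [62 60 59]
-13 [328.1 220.7] [61 59 58]
-16 [327.9 221. ] [60 58 57]
-19 [327.7 221.2] [59 57 56]
-22 [327.5 221.5] [59 56 56]
-25 [327.3 221.8] [58 56 55]
-28 [327. 222.] [58 55 54]
-31 [326.8 222.3] [57 54 53]
-34 [326.6 222.5] [56 53 53]
-37 [326.4 222.8] [54 52 52]
-40 [326.2 223.1] [53 51 51]
-43 [326.  223.3] [51 49 49]
-46 [325.8 223.6] [50 48 48]
-49 [325.6 223.8] [48 47 46]
```

The picture is only partly useful: the wrist view shows the mallet still straight in the fingers, and the scene view looks almost along the plunger axis. I'll move aside and measure the steel head and yellow stem numerically in the top view.

>>> {"name": "drive_tool", "arguments": {"plan": [{"x": -1, "y": 0, "z": -0.2, "ax": 0, "ay": 0, "az": 0, "hand": 8}, {"x": -2, "y": 0, "z": -0.2, "ax": 0, "ay": 0, "az": 0, "hand": 8}, {"x": -3, "y": 0, "z": -0.2, "ax": 0, "ay": 0, "az": 0, "hand": 8}, {"x": -4, "y": 0, "z": -0.2, "ax": 0, "ay": 0, "az": 0, "hand": 8}, {"x": -4.6, "y": 0, "z": -0.2, "ax": 0, "ay": 0, "az": 0, "hand": 8}, {"x": -4.6, "y": 0, "z": -0.2, "ax": 0, "ay": 0, "az": 0, "hand": 8}]}}

```text
clock: 17.85
eef_pos: [646.3, -132.2, 220.2]
tcp_rot: [-2.739, 0.0, 1.835]
contact_force: [-0.1, 0.0, -3.0]
opening: 0.237
grasp_force: 116.8
```

```bash
python3 - <<'E'
from h import *
t=imaging.grab_frame('top')[:,:,::-1]; cv2.imwrite('pics/t10.png',t)
for f in ("pics/t5raw.png","pics/t10.png"):
    t=cv2.imread(f); g=t[180:212,222:246]; h=cv2.cvtColor(g,cv2.COLOR_BGR2HSV)
    print(f,"val/class")
    for y in range(g.shape[0]):
        print(180+y,' '.join(('Y' if 15<a[0]<35 and a[1]>110 and a[2]>60 else 'B' if 95<a[0]<125 and a[1]>110 else 'R' if (a[0]<10 and a[1]>130) else '.')+f"{a[2]:3d}" for a in h[y]))
for n,p in (("up",TOP),("home",TOP-22*U)): print(n,proj("top",p))
E
```

```text
pics/t5raw.png val/class
180 . 28 .255 .255 B 85 B156 B155 B160 B158 B157 B159 B158 B162 B149 .154 .250 .237 .240 .255 . 72 . 17 . 36 . 27 . 36 . 30
181 . 16 .165 .255 .114 B160 B153 B157 B159 B160 B158 B159 B161 B164 .132 .255 .241 .237 .251 .238 B  2 . 27 . 33 . 32 . 30
182 . 14 . 86 .255 .255 B142 B160 B157 B160 B159 B155 B159 B155 B158 . 66 .255 .242 .235 .246 .255 .  0 . 30 . 28 . 36 . 32
183 . 22 . 26 .255 .255 B106 B160 B158 B157 B157 B160 B163 B158 B159 B139 .255 .246 .235 .240 .255 .  6 . 19 . 31 . 37 . 34
184 . 23 . 30 .255 .255 . 75 B170 B158 B156 B156 B158 B156 B161 B159 B152 .147 .250 .237 .239 .255 . 64 . 14 . 23 . 36 . 29
185 . 25 . 13 .167 .255 .190 B156 B156 B154 .155 .162 .160 .160 B156 B159 .142 .255 .240 .236 .253 .236 B  3 . 25 . 30 . 36
186 . 24 . 21 . 75 .255 .255 B152 .154 .190 .181 .188 .184 .182 .179 .181 .110 .255 .241 .237 .246 .255 .  0 . 32 . 36 . 31
187 . 30 . 20 . 22 .255 .255 .116 .185 .183 .180 .176 .178 .178 .176 .178 .171 .184 .247 .237 .242 .255 . 30 . 18 . 34 . 25
188 . 31 . 20 . 31 .255 .241 .170 .179 .172 .182 .178 .176 .172 .175 .175 .173 .138
[... 6247 characters left out ...]
0 .239 .241 .240
207 . 15 . 37 .255 .248 .244 .251 .255 .107 . 93 B 64 B 56 B 57 B 61 B 78 . 83 .111 .115 .255 .249 .242 .240 .239 .239 .240
208 . 21 . 24 .255 .254 .243 .243 .251 .255 .110 .112 .114 . 73 .120 .114 .113 .108 .255 .252 .241 .240 .239 .240 .240 .243
209 . 25 . 21 . 95 .255 .246 .242 .243 .247 .248 .255 .255 .255 .255 .255 .254 .246 .249 .243 .240 .239 .240 .240 .242 .249
210 . 28 . 16 . 22 .214 .255 .244 .240 .242 .243 .245 .245 .245 .244 .244 .243 .243 .241 .240 .239 .241 .240 .243 .246 .255
211 . 34 . 26 . 14 . 81 .255 .253 .243 .241 .240 .241 .240 .240 .239 .240 .240 .240 .240 .240 .241 .242 .243 .248 .255 .180
up [231.02101953 190.04863371]
home [232.41786722 193.75070385]
```

```bash
cat > st.py <<'E'
from h import *
from scipy.optimize import minimize
C=np.array([672.2,179.9])
def fit(f,box):
    g=cv2.imread(f).astype(float); x0,y0,x1,y1=box
    hs=cv2.cvtColor(g.astype(np.uint8),cv2.COLOR_BGR2HSV); m=((hs[...,1]<45)&(hs[...,2]>164)&(hs[...,2]<205)).astype(float)[y0:y1,x0:x1]
    yy,xx=np.mgrid[y0:y1,x0:x1]; c=imaging.camera_info("top"); best=None
    # model: disc of radius 17, centre at radius/height given by angle a and travel t
    def pred(p):
        a,t=p; Av=np.array([np.cos(a),np.sin(a)]); u=np.r_[-np.sin(.4)*Av,np.cos(.4)]
        ctr=np.r_[C+150*Av,118]+u*(36-t); e1=np.r_[-Av[1],Av[0],0]; e2=np.cross(u,e1)
        th=np.linspace(0,2*np.pi,60); pts=np.array([proj_(c,ctr+17*(np.cos(k)*e1+np.sin(k)*e2)) for k in th])+off
        im=np.zeros(m.shape,np.uint8); cv2.fillPoly(im,[np.round((pts-[x0,y0])*16).astype(np.int32)],255,shift=4,lineType=cv2.LINE_AA); return im/255.
    def proj_(c,X): p=c["mtx"]@(c["R"]@X+c["t"]); return p[:2]/p[2]
    res=[]
    for a in np.arange(*arng,.004):
        for t in np.arange(*trng): res.append((((pred((a,t))-m)**2).sum(),a,t))
    res.sort(); return [tuple(np.round(r,3)) for r in res[:4]]
off=np.array([0,0.])
arng=(-1.78,-1.66); trng=(-8,8,1); print("t0",fit("pics/top0.png",(258,140,278,160)))
arng=(-2.95,-2.82); print("t5",fit("pics/t5raw.png",(223,184,240,204)))
trng=(12,30,1); print("t10",fit("pics/t10.png",(223,184,240,204)))
E
python3 st.py
```

```text
t0 [(np.float64(38.164), np.float64(-1.724), np.float64(2.0)), (np.float64(38.17), np.float64(-1.704), np.float64(3.0)), (np.float64(38.374), np.float64(-1.72), np.float64(4.0)), (np.float64(38.596), np.float64(-1.728), np.float64(-1.0))]
t5 [(np.float64(32.134), np.float64(-2.882), np.float64(4.0)), (np.float64(32.257), np.float64(-2.87), np.float64(5.0)), (np.float64(32.404), np.float64(-2.874), np.float64(6.0)), (np.float64(32.426), np.float64(-2.862), np.float64(5.0))]
t10 [(np.float64(34.266), np.float64(-2.898), np.float64(28.0)), (np.float64(34.277), np.float64(-2.898), np.float64(27.0)), (np.float64(34.32), np.float64(-2.902), np.float64(27.0)), (np.float64(34.424), np.float64(-2.91), np.float64(27.0))]
```

```bash
cat >> h.py <<'E'
JA=-2.9; A=np.array([np.cos(JA),np.sin(JA)]); U=np.r_[-np.sin(.4)*A,np.cos(.4)]; RS=tool(JA+np.pi*1.5,.4)
TOP=np.r_[np.array([672,180.3])+150*A,118]+U*14-4.5*U   # home
E
python3 -c "
from h import *
delta(strike(70),RS)"
```

```text
at [ 646.  -129.7  220.2] [-2.738e+00 -1.000e-03  1.836e+00] d [ 4.705 -0.026  1.001] w [-0.03   0.077  0.215] F [ 0.2  0.7 -3.3]
```

>>> {"name": "drive_tool", "arguments": {"plan": [{"x": 0.8, "y": 0, "z": 0, "ax": 0, "ay": 0, "az": 0.2, "hand": 8}, {"x": 1.7, "y": 0, "z": 0, "ax": 0, "ay": 0.08, "az": 0.2, "hand": 8}, {"x": 2.6, "y": 0, "z": 0, "ax": 0, "ay": 0.08, "az": 0.2, "hand": 8}, {"x": 3.5, "y": 0, "z": 0, "ax": 0, "ay": 0.08, "az": 0.2, "hand": 8}, {"x": 4.3, "y": 0, "z": 0.3, "ax": 0, "ay": 0.08, "az": 0.2, "hand": 8}, {"x": 4.7, "y": 0, "z": 0.8, "ax": 0, "ay": 0.08, "az": 0.2, "hand": 8}, {"x": 4.7, "y": 0, "z": 1.0, "ax": 0, "ay": 0.08, "az": 0.2, "hand": 8}, {"x": 4.7, "y": 0, "z": 1.0, "ax": 0, "ay": 0.08, "az": 0.2, "hand": 8}]}}

```text
clock: 18.7
eef_pos: [563.4, 94.4, 174.4]
tcp_rot: [-2.737, -0.0, 1.819]
contact_force: [0.0, -0.8, -2.6]
opening: 0.244
grasp_force: 116.6
```

>>> {"name": "drive_tool", "arguments": {"plan": [{"x": 0, "y": 0, "z": 0, "ax": 0, "ay": 0, "az": 0, "hand": 8}, {"x": 0, "y": 0, "z": 0, "ax": 0, "ay": 0, "az": 0, "hand": 8}]}}

```text
clock: 18.9
eef_pos: [566.5, 93.3, 176.6]
tcp_rot: [-2.742, 0.0, 1.816]
contact_force: [0.2, -0.3, -3.5]
opening: 0.244
grasp_force: 116.6
```

```bash
python3 -c "
from h import *
delta(strike(0),RS)"
```

```text
at [566.5  93.3 176.6] [-2.742  0.     1.816] d [-0.013 -0.036  1.45 ] w [0.003 0.015 0.032] F [ 0.2 -0.3 -3.5]
```

>>> {"name": "drive_tool", "arguments": {"plan": [{"x": 0, "y": 0, "z": 0.4, "ax": 0, "ay": 0, "az": 0, "hand": 8}, {"x": 0, "y": 0, "z": 0.9, "ax": 0, "ay": 0, "az": 0, "hand": 8}, {"x": 0, "y": 0, "z": 1.2, "ax": 0, "ay": 0, "az": 0, "hand": 8}, {"x": 0, "y": 0, "z": 1.35, "ax": 0, "ay": 0, "az": 0, "hand": 8}, {"x": 0, "y": 0, "z": 1.45, "ax": 0, "ay": 0, "az": 0, "hand": 8}, {"x": 0, "y": 0, "z": 1.48, "ax": 0, "ay": 0, "az": 0, "hand": 8}, {"x": 0, "y": 0, "z": 1.48, "ax": 0, "ay": 0, "az": 0, "hand": 8}]}}

```text
clock: 19.6
eef_pos: [538.6, 86.8, 109.3]
tcp_rot: [-2.742, -0.0, 1.817]
contact_force: [0.1, -0.6, 2.3]
opening: 0.242
grasp_force: 117.9
```

```bash
python3 -c "
from h import *
delta(strike(0),RS); s=monitor.sense(); print(s['contact_force']@U,s['wrist_torque'])"
```

```text
at [538.6  86.8 109.3] [-2.742 -0.     1.817] d [-0.023 -0.034 -0.013] w [0.007 0.016 0.039] F [ 0.1 -0.6  2.3]
2.1220812756424867 [-0.06752458  0.13295382  0.08875099]
```

>>> {"name": "drive_tool", "arguments": {"plan": [{"x": 0, "y": 0, "z": 0.02, "ax": 0, "ay": 0, "az": 0, "hand": 8}, {"x": 0, "y": 0, "z": 0.04, "ax": 0, "ay": 0, "az": 0, "hand": 8}, {"x": 0, "y": 0, "z": 0.04, "ax": 0, "ay": 0, "az": 0, "hand": 8}]}}

```text
clock: 19.9
eef_pos: [538.6, 86.6, 108.7]
tcp_rot: [-2.744, 0.0, 1.817]
contact_force: [1.4, -2.5, 14.0]
opening: 0.244
grasp_force: 119.6
```

```bash
python3 -c "
from h import *
delta(strike(0),RS); s=monitor.sense(); print(s['contact_force']@U,s['wrist_torque'])"
```

```text
at [538.6  86.6 108.7] [-2.744  0.     1.817] d [-0.019 -0.038 -0.024] w [0.022 0.018 0.039] F [ 1.4 -2.5 14. ]
13.231201370068314 [0.08131926 0.86511819 0.10226183]
```

The force reached 16 N against a resistance of about 10 N, so the plunger is on its stop. Next I'll retreat and return the mallet.

>>> {"name": "drive_tool", "arguments": {"plan": [{"x": 0, "y": 0, "z": -0.3, "ax": 0, "ay": 0, "az": 0, "hand": 8}, {"x": 0, "y": 0, "z": -0.9, "ax": 0, "ay": 0, "az": 0, "hand": 8}, {"x": 0, "y": 0, "z": -1.6, "ax": 0, "ay": 0, "az": 0, "hand": 8}, {"x": 0, "y": 0, "z": -2.3, "ax": 0, "ay": 0, "az": 0, "hand": 8}, {"x": 0, "y": 0, "z": -2.8, "ax": 0, "ay": 0, "az": 0, "hand": 8}, {"x": 0, "y": 0, "z": -2.8, "ax": -1.2, "ay": 0, "az": 0, "hand": 8}, {"x": 0, "y": 0, "z": -2.8, "ax": -2.5, "ay": 0, "az": 0, "hand": 8}, {"x": 0, "y": 0, "z": -2.8, "ax": -3.8, "ay": 0, "az": 0, "hand": 8}]}}

```text
clock: 20.7
eef_pos: [591.2, 100.2, 236.1]
tcp_rot: [3.138, 0.0, 1.817]
contact_force: [-0.5, -0.0, -2.7]
opening: 0.24
grasp_force: 116.8
```

```bash
python3 -c "
from h import *
delta((530.3,-243.4,200),tool(.197))"
```

```text
at [591.2 100.2 236.1] [3.138 0.    1.817] d [-6.368 -2.858  0.711] w [ 0.03  -0.029 15.47 ] F [-0.5 -0.  -2.7]
```

>>> {"name": "drive_tool", "arguments": {"plan": [{"x": -0.7, "y": -0.3, "z": 0, "ax": 0, "ay": 0, "az": 1.4, "hand": 8}, {"x": -1.4, "y": -0.6, "z": 0, "ax": 0, "ay": 0, "az": 2.8, "hand": 8}, {"x": -2.1, "y": -0.9, "z": 0, "ax": 0, "ay": 0, "az": 4.2, "hand": 8}, {"x": -2.9, "y": -1.3, "z": 0, "ax": 0, "ay": 0, "az": 5.6, "hand": 8}, {"x": -3.7, "y": -1.7, "z": 0, "ax": 0, "ay": 0, "az": 7.0, "hand": 8}, {"x": -4.5, "y": -2.1, "z": 0, "ax": 0, "ay": 0, "az": 8.4, "hand": 8}, {"x": -5.3, "y": -2.5, "z": 0, "ax": 0, "ay": 0, "az": 9.8, "hand": 8}, {"x": -6.1, "y": -2.8, "z": 0, "ax": 0, "ay": 0, "az": 11.2, "hand": 8}]}}

```text
clock: 21.5
eef_pos: [527.6, -231.8, 236.1]
tcp_rot: [-3.141, 0.003, 0.638]
contact_force: [0.9, 1.2, -3.3]
opening: 0.239
grasp_force: 116.7
```

```bash
python3 -c "
from h import *
delta((530.3,-243.4,100),tool(.197))"
```

```text
at [ 527.6 -231.8  236.1] [-3.141e+00  3.000e-03  6.380e-01] d [-0.087  0.222  2.722] w [-4.000e-03  2.800e-02  4.211e+00] F [ 0.9  1.2 -3.3]
```

>>> {"name": "drive_tool", "arguments": {"plan": [{"x": -0.09, "y": 0.2, "z": 0, "ax": 0, "ay": 0.02, "az": 1.4, "hand": 8}, {"x": -0.09, "y": 0.2, "z": 0, "ax": 0, "ay": 0.02, "az": 2.8, "hand": 8}, {"x": -0.09, "y": 0.2, "z": 0.3, "ax": 0, "ay": 0.02, "az": 4.2, "hand": 8}, {"x": -0.09, "y": 0.2, "z": 1.0, "ax": 0, "ay": 0.02, "az": 4.2, "hand": 8}, {"x": -0.09, "y": 0.2, "z": 1.7, "ax": 0, "ay": 0.02, "az": 4.2, "hand": 8}, {"x": -0.09, "y": 0.2, "z": 2.3, "ax": 0, "ay": 0.02, "az": 4.2, "hand": 8}, {"x": -0.09, "y": 0.2, "z": 2.7, "ax": 0, "ay": 0.02, "az": 4.2, "hand": 8}, {"x": -0.09, "y": 0.2, "z": 2.7, "ax": 0, "ay": 0.02, "az": 4.2, "hand": 8}]}}

```text
clock: 22.3
eef_pos: [528.6, -240.0, 97.9]
tcp_rot: [-3.138, 0.005, 0.204]
contact_force: [0.2, -0.2, -3.8]
opening: 0.241
grasp_force: 116.6
```

```bash
python3 -c "
from h import *
delta((530.3,-243.4,-5),tool(.197)); print(monitor.sense()['wrist_torque'])"
```

```text
at [ 528.6 -240.    97.9] [-3.138  0.005  0.204] d [0.031 0.081 2.058] w [-0.033  0.05   0.069] F [ 0.2 -0.2 -3.8]
[-0.0193905   0.13873241 -0.0201632 ]
```

>>> {"name": "drive_tool", "arguments": {"plan": [{"x": 0.03, "y": 0.08, "z": 0.5, "ax": 0, "ay": 0.04, "az": 0.05, "hand": 8}, {"x": 0.03, "y": 0.08, "z": 1.0, "ax": 0, "ay": 0.04, "az": 0.05, "hand": 8}, {"x": 0.03, "y": 0.08, "z": 1.5, "ax": 0, "ay": 0.04, "az": 0.05, "hand": 8}, {"x": 0.03, "y": 0.08, "z": 1.9, "ax": 0, "ay": 0.04, "az": 0.05, "hand": 8}, {"x": 0.03, "y": 0.08, "z": 2.0, "ax": 0, "ay": 0.04, "az": 0.05, "hand": 8}, {"x": 0.03, "y": 0.08, "z": 2.08, "ax": 0, "ay": 0.04, "az": 0.05, "hand": 8}, {"x": 0.03, "y": 0.08, "z": 2.14, "ax": 0, "ay": 0.04, "az": 0.05, "hand": 8}, {"x": 0.03, "y": 0.08, "z": 2.14, "ax": 0, "ay": 0.04, "az": 0.05, "hand": 8}]}}

```text
clock: 23.1
eef_pos: [533.2, -244.7, -5.9]
tcp_rot: [3.141, -0.004, 0.199]
contact_force: [-0.5, -0.8, -3.3]
opening: 0.242
grasp_force: 116.9
```

>>> {"name": "drive_tool", "arguments": {"plan": [{"x": 0, "y": 0, "z": 0.03, "ax": 0, "ay": 0, "az": 0, "hand": 8}, {"x": 0, "y": 0, "z": 0.06, "ax": 0, "ay": 0, "az": 0, "hand": 8}, {"x": 0, "y": 0, "z": 0.06, "ax": 0, "ay": 0, "az": 0, "hand": 8}]}}

```text
clock: 23.4
eef_pos: [532.5, -244.4, -9.7]
tcp_rot: [-3.141, -0.003, 0.199]
contact_force: [-0.7, -0.5, -2.9]
opening: 0.239
grasp_force: 116.9
```

>>> {"name": "drive_tool", "arguments": {"plan": [{"x": 0, "y": 0, "z": 0.03, "ax": 0, "ay": 0, "az": 0, "hand": 8}, {"x": 0, "y": 0, "z": 0.06, "ax": 0, "ay": 0, "az": 0, "hand": 8}, {"x": 0, "y": 0, "z": 0.08, "ax": 0, "ay": 0, "az": 0, "hand": 8}, {"x": 0, "y": 0, "z": 0.08, "ax": 0, "ay": 0, "az": 0, "hand": 8}]}}

```text
clock: 23.8
eef_pos: [532.4, -244.4, -14.0]
tcp_rot: [-3.141, -0.003, 0.199]
contact_force: [-0.3, -0.5, -4.4]
opening: 0.239
grasp_force: 116.9
```

>>> {"name": "drive_tool", "arguments": {"plan": [{"x": 0, "y": 0, "z": 0.01, "ax": 0, "ay": 0, "az": 0, "hand": 8}, {"x": 0, "y": 0, "z": 0.02, "ax": 0, "ay": 0, "az": 0, "hand": 8}, {"x": 0, "y": 0, "z": 0.02, "ax": 0, "ay": 0, "az": 0, "hand": 8}]}}

```text
clock: 24.1
eef_pos: [532.5, -244.4, -14.8]
tcp_rot: [-3.141, -0.003, 0.199]
contact_force: [-0.2, 0.4, -2.4]
opening: 0.239
grasp_force: 116.9
```

Just touching. I'll release slowly and lift straight up.

>>> {"name": "drive_tool", "arguments": {"grip_force": 20, "plan": [{"x": 0, "y": 0, "z": 0, "ax": 0, "ay": 0, "az": 0, "hand": 20}, {"x": 0, "y": 0, "z": 0, "ax": 0, "ay": 0, "az": 0, "hand": 24}, {"x": 0, "y": 0, "z": 0, "ax": 0, "ay": 0, "az": 0, "hand": 32}, {"x": 0, "y": 0, "z": 0, "ax": 0, "ay": 0, "az": 0, "hand": 55}, {"x": 0, "y": 0, "z": 0, "ax": 0, "ay": 0, "az": 0, "hand": 60}, {"x": 0, "y": 0, "z": 0, "ax": 0, "ay": 0, "az": 0, "hand": 60}]}}

```text
clock: 24.7
eef_pos: [532.6, -244.5, -14.7]
tcp_rot: [-3.141, -0.003, 0.199]
contact_force: [-0.5, -1.5, -0.3]
opening: 0.705
grasp_force: 0.0
```

>>> {"name": "drive_tool", "arguments": {"plan": [{"x": 0, "y": 0, "z": -0.2, "ax": 0, "ay": 0, "az": 0, "hand": 60}, {"x": 0, "y": 0, "z": -0.6, "ax": 0, "ay": 0, "az": 0, "hand": 60}, {"x": 0, "y": 0, "z": -1.2, "ax": 0, "ay": 0, "az": 0, "hand": 60}, {"x": 0, "y": 0, "z": -2.0, "ax": 0, "ay": 0, "az": 0, "hand": 60}, {"x": 0, "y": 0, "z": -2.8, "ax": 0, "ay": 0, "az": 0, "hand": 60}, {"x": -0.5, "y": 0, "z": -3.6, "ax": 0, "ay": 0, "az": 0, "hand": 60}, {"x": -1, "y": 0, "z": -4.0, "ax": 0, "ay": 0, "az": 0, "hand": 60}, {"x": -1, "y": 0, "z": -4.0, "ax": 0, "ay": 0, "az": 0, "hand": 60}]}}

```text
clock: 25.5
eef_pos: [482.3, -255.6, 189.1]
tcp_rot: [3.139, -0.007, 0.198]
contact_force: [-0.4, 0.3, -0.3]
opening: 0.703
grasp_force: 0.0
```

```bash
python3 - <<'E'
from h import *
import re
t=imaging.grab_frame('top')[:,:,::-1]; cv2.imwrite('pics/t11.png',t); w=imaging.grab_frame('wrist')[:,:,::-1]; cv2.imwrite('pics/w11.png',w)
src=open('st.py').read().split('arng=(-1.78')[0]; exec(src)
arng=(-2.97,-2.82); trng=(22,31,1); print("t11",fit("pics/t11.png",(223,184,240,204)))
def rect(f,lo,hi,box,z):
    g=cv2.imread(f); h=cv2.cvtColor(g,cv2.COLOR_BGR2HSV); m=cv2.inRange(h,lo,hi); k=np.zeros_like(m); x0,y0,x1,y1=box; k[y0:y1,x0:x1]=m[y0:y1,x0:x1]
    bx=cv2.boxPoints(cv2.minAreaRect(cv2.findNonZero(k))); return [ray("top",*p,z)[:2].round(1).tolist() for p in bx],cv2.countNonZero(k)
for f in ("pics/top0.png","pics/t11.png"): print(rect(f,(8,60,120),(22,220,255),(355,185,385,245),53))
a,b=cv2.imread("pics/top0.png"),cv2.imread("pics/t11.png"); d=cv2.absdiff(a,b).max(2)>40
for n,(x0,y0,x1,y1) in dict(beaker=(280,150,308,185),reagent=(295,98,328,135),dishes=(370,115,408,155),pot=(418,238,450,268),spatula=(410,142,437,240),ethanol=(118,235,152,265),mallethead=(350,165,382,200)).items(): print(n,d[y0:y1,x0:x1].sum())
E
```

```text
t11 [(np.float64(33.72), np.float64(-2.902), np.float64(27.0)), (np.float64(33.865), np.float64(-2.898), np.float64(27.0)), (np.float64(34.036), np.float64(-2.91), np.float64(27.0)), (np.float64(34.074), np.float64(-2.898), np.float64(28.0))]
([[553.5, -229.0], [557.7, -249.1], [416.2, -277.3], [412.1, -257.2]], 355)
([[558.3, -230.0], [562.8, -249.7], [460.5, -272.6], [456.0, -253.0]], 164)
beaker 31
reagent 0
dishes 0
pot 653
spatula 1405
ethanol 0
mallethead 191
```

The mallet is back. The plunger is home, but the blows turned the arm by about 0.025 rad past the jar line. I'll re-centre it at the knob, in the same pose that lined it up before.

```bash
python3 -c "
from h import *
delta((599.7,160.6,195),tool(.26))"
```

```text
at [ 483.  -254.7  186.1] [ 3.141 -0.005  0.198] d [ 3.923 -7.685 -0.166] w [ 0.008 -0.045 -0.591] F [ 0.2 -0.8 -0. ]
```

>>> {"name": "drive_tool", "arguments": {"plan": [{"x": 2, "y": -3.8, "z": -0.3, "ax": 0, "ay": -0.04, "az": -0.59, "hand": 70}, {"x": 2, "y": -3.8, "z": -0.3, "ax": 0, "ay": -0.04, "az": -0.59, "hand": 70}, {"x": 2, "y": -3.8, "z": -0.3, "ax": 0, "ay": -0.04, "az": -0.59, "hand": 70}, {"x": 2, "y": -3.8, "z": -0.3, "ax": 0, "ay": -0.04, "az": -0.59, "hand": 70}, {"x": 3.92, "y": -7.68, "z": -0.3, "ax": 0, "ay": -0.04, "az": -0.59, "hand": 70}, {"x": 3.92, "y": -7.68, "z": -0.3, "ax": 0, "ay": -0.04, "az": -0.59, "hand": 70}, {"x": 3.92, "y": -7.68, "z": -0.3, "ax": 0, "ay": -0.04, "az": -0.59, "hand": 70}, {"x": 3.92, "y": -7.68, "z": -0.3, "ax": 0, "ay": -0.04, "az": -0.59, "hand": 70}]}}

```text
clock: 26.4
eef_pos: [590.9, 132.8, 199.3]
tcp_rot: [-3.141, 0.003, 0.261]
contact_force: [0.7, -0.5, 0.1]
opening: 0.819
grasp_force: 0.0
```

>>> {"name": "drive_tool", "arguments": {"plan": [{"x": 0, "y": 0, "z": 0, "ax": 0, "ay": 0, "az": 0, "hand": 70}, {"x": 0, "y": 0, "z": 0, "ax": 0, "ay": 0, "az": 0, "hand": 70}, {"x": 0, "y": 0, "z": 0, "ax": 0, "ay": 0, "az": 0, "hand": 70}]}}

```text
clock: 26.7
eef_pos: [590.3, 129.7, 199.5]
tcp_rot: [-3.141, 0.003, 0.261]
contact_force: [0.4, -0.2, -0.2]
opening: 0.818
grasp_force: 0.0
```

```bash
python3 -c "
from h import *
delta((599.7,160.6,94),tool(.26))"
```

```text
at [590.3 129.7 199.5] [-3.141e+00  3.000e-03  2.610e-01] d [ 0.347 -0.548  2.109] w [-0.002  0.029  0.009] F [ 0.4 -0.2 -0.2]
```

>>> {"name": "drive_tool", "arguments": {"plan": [{"x": 0.35, "y": -0.55, "z": 0, "ax": 0, "ay": 0.03, "az": 0, "hand": 70}, {"x": 0.35, "y": -0.55, "z": 0, "ax": 0, "ay": 0.03, "az": 0, "hand": 70}, {"x": 0.35, "y": -0.55, "z": 0.5, "ax": 0, "ay": 0.03, "az": 0, "hand": 70}, {"x": 0.35, "y": -0.55, "z": 1.0, "ax": 0, "ay": 0.03, "az": 0, "hand": 70}, {"x": 0.35, "y": -0.55, "z": 1.6, "ax": 0, "ay": 0.03, "az": 0, "hand": 70}, {"x": 0.35, "y": -0.55, "z": 2.1, "ax": 0, "ay": 0.03, "az": 0, "hand": 70}, {"x": 0.35, "y": -0.55, "z": 2.1, "ax": 0, "ay": 0.03, "az": 0, "hand": 70}, {"x": 0.35, "y": -0.55, "z": 2.1, "ax": 0, "ay": 0.03, "az": 0, "hand": 50}]}}

```text
clock: 27.5
eef_pos: [600.5, 160.1, 95.9]
tcp_rot: [-3.141, -0.001, 0.26]
contact_force: [-0.4, 0.4, -0.3]
opening: 0.669
grasp_force: 0.0
```

```bash
python3 -c "
from h import *
delta((599.7,160.6,94),tool(.26))"
```

```text
at [600.5 160.1  95.9] [-3.141e+00 -1.000e-03  2.600e-01] d [-0.013 -0.015  0.037] w [-0.002 -0.012 -0.005] F [-0.4  0.4 -0.3]
```

>>> {"name": "drive_tool", "arguments": {"grip_force": 30, "plan": [{"x": 0, "y": -0.02, "z": 0.03, "ax": 0, "ay": 0, "az": 0, "hand": 40}, {"x": 0, "y": -0.02, "z": 0.03, "ax": 0, "ay": 0, "az": 0, "hand": 30}, {"x": 0, "y": -0.02, "z": 0.03, "ax": 0, "ay": 0, "az": 0, "hand": 25}, {"x": 0, "y": -0.02, "z": 0.03, "ax": 0, "ay": 0, "az": 0, "hand": 20}, {"x": 0, "y": -0.02, "z": 0.03, "ax": 0, "ay": 0, "az": 0, "hand": 14}, {"x": 0, "y": -0.02, "z": 0.03, "ax": 0, "ay": 0, "az": 0, "hand": 14}, {"x": 0, "y": -0.02, "z": 0.03, "ax": 0, "ay": 0, "az": 0, "hand": 14}]}}

```text
clock: 28.2
eef_pos: [600.9, 162.8, 95.5]
tcp_rot: [-3.141, -0.004, 0.261]
contact_force: [-2.1, 2.1, 6.0]
opening: 0.246
grasp_force: 29.1
```

```bash
python3 -c "
from h import *
delta((599.5,161.2,94),tool(.26))"
```

```text
at [600.9 162.8  95.5] [-3.141 -0.004  0.261] d [-0.036  0.024  0.03 ] w [-0.008 -0.037  0.009] F [-2.1  2.1  6. ]
```

>>> {"name": "drive_tool", "arguments": {"plan": [{"x": 0, "y": 0.03, "z": 0, "ax": 0, "ay": 0, "az": 0, "hand": 14}, {"x": 0, "y": 0.03, "z": 0, "ax": 0, "ay": 0, "az": 0, "hand": 14}, {"x": 0, "y": 0.03, "z": 0, "ax": 0, "ay": 0, "az": 0, "hand": 14}]}}

```text
clock: 28.5
eef_pos: [601.1, 162.0, 95.5]
tcp_rot: [-3.14, -0.004, 0.261]
contact_force: [-2.7, 5.7, 5.8]
opening: 0.243
grasp_force: 29.2
```

>>> {"name": "drive_tool", "arguments": {"plan": [{"x": 0, "y": 0.02, "z": 0, "ax": 0, "ay": 0, "az": 0, "hand": 14}, {"x": 0, "y": 0.02, "z": 0, "ax": 0, "ay": 0, "az": 0, "hand": 14}, {"x": 0, "y": 0.02, "z": 0, "ax": 0, "ay": 0, "az": 0, "hand": 14}]}}

```text
clock: 28.8
eef_pos: [601.3, 161.5, 95.5]
tcp_rot: [-3.139, -0.004, 0.261]
contact_force: [-4.1, 8.1, 5.5]
opening: 0.241
grasp_force: 29.3
```

>>> {"name": "drive_tool", "arguments": {"plan": [{"x": 0, "y": 0, "z": 0, "ax": 0, "ay": 0, "az": 0, "hand": 26}, {"x": 0, "y": 0, "z": 0, "ax": 0, "ay": 0, "az": 0, "hand": 60}, {"x": 0, "y": 0, "z": 0, "ax": 0, "ay": 0, "az": 0, "hand": 65}, {"x": 0, "y": 0, "z": -0.4, "ax": 0, "ay": 0, "az": 0, "hand": 65}, {"x": 0, "y": 0, "z": -1.2, "ax": 0, "ay": 0, "az": 0, "hand": 65}, {"x": 0, "y": 0, "z": -2.0, "ax": 0, "ay": 0, "az": 0, "hand": 65}, {"x": 0, "y": 0, "z": -2.4, "ax": 0, "ay": 0, "az": 0, "hand": 65}]}}

```text
clock: 29.5
eef_pos: [602.2, 159.7, 217.8]
tcp_rot: [-3.142, -0.006, 0.26]
contact_force: [0.4, -0.6, -0.1]
opening: 0.756
grasp_force: 0.0
```

>>> {"name": "drive_tool", "arguments": {"plan": [{"x": 0, "y": -1, "z": 0, "ax": 0, "ay": 0, "az": 0, "hand": 65}, {"x": -0.5, "y": -2, "z": 0, "ax": 0, "ay": 0, "az": 0, "hand": 65}, {"x": -1, "y": -3, "z": 0, "ax": 0, "ay": 0, "az": 0, "hand": 65}, {"x": -1.5, "y": -4, "z": 0, "ax": 0, "ay": 0, "az": 0, "hand": 65}, {"x": -2, "y": -5, "z": 0, "ax": 0, "ay": 0, "az": 0, "hand": 65}, {"x": -2, "y": -6, "z": 0, "ax": 0, "ay": 0, "az": 0, "hand": 65}, {"x": -2, "y": -6, "z": 0, "ax": 0, "ay": 0, "az": 0, "hand": 65}, {"x": -2, "y": -6, "z": 0, "ax": 0, "ay": 0, "az": 0, "hand": 65}]}}

```text
clock: 30.3
eef_pos: [425.4, 426.2, 214.0]
tcp_rot: [-3.141, -0.002, 0.264]
contact_force: [0.5, -0.6, -0.2]
opening: 0.761
grasp_force: 0.0
```

```bash
cat > fin.py <<'E'
from h import *
t=imaging.grab_frame('top')[:,:,::-1]; cv2.imwrite('pics/t12.png',t); cv2.imwrite('pics/s12.png',imaging.grab_frame('scene')[:,:,::-1])
exec(open('st.py').read().split('arng=(-1.78')[0])
arng=(-2.97,-2.82); trng=(22,31,1); print("t12",fit("pics/t12.png",(223,184,240,204)))
def rect(f,lo,hi,box,z):
    g=cv2.imread(f); h=cv2.cvtColor(g,cv2.COLOR_BGR2HSV); m=cv2.inRange(h,lo,hi); k=np.zeros_like(m); x0,y0,x1,y1=box; k[y0:y1,x0:x1]=m[y0:y1,x0:x1]
    bx=cv2.boxPoints(cv2.minAreaRect(cv2.findNonZero(k))); return [ray("top",*p,z)[:2].round(1).tolist() for p in bx],cv2.countNonZero(k)
for f in ("pics/top0.png","pics/t12.png"): print(rect(f,(8,60,120),(22,220,255),(355,185,385,245),53))
a,b=cv2.imread("pics/top0.png"),cv2.imread("pics/t12.png"); d=cv2.absdiff(a,b).max(2)>40
for n,(x0,y0,x1,y1) in dict(beaker=(280,150,308,185),reagent=(295,98,328,135),dishes=(370,115,408,155),pot=(418,238,450,268),spatula=(410,142,437,240),ethanol=(118,235,152,265),mallethead=(350,165,382,200),lowerhalf=(222,200,245,210)).items(): print(n,d[y0:y1,x0:x1].sum())
E
python3 fin.py; python3 - <<'E'
import cv2,numpy as np
# blue sleeve lower part centroid x rows 203-206 in each picture
for f in ("t5raw","t10","t11","t12"):
    h=cv2.cvtColor(cv2.imread(f"pics/{f}.png"),cv2.COLOR_BGR2HSV)[203:207,222:248]; m=cv2.inRange(h,(95,80,30),(125,255,255)); print(f,222+np.nonzero(m)[1].mean())
E
```

```text
t12 [(np.float64(27.445), np.float64(-2.85), np.float64(25.0)), (np.float64(28.956), np.float64(-2.85), np.float64(26.0)), (np.float64(29.138), np.float64(-2.846), np.float64(25.0)), (np.float64(29.228), np.float64(-2.874), np.float64(23.0))]
([[553.5, -229.0], [557.7, -249.1], [416.2, -277.3], [412.1, -257.2]], 355)
([[558.3, -230.1], [562.9, -250.1], [422.5, -281.1], [418.0, -261.1]], 353)
beaker 29
reagent 0
dishes 0
pot 0
spatula 0
ethanol 357
mallethead 192
lowerhalf 108
t5raw 235.55
t10 233.3953488372093
t11 233.26190476190476
t12 235.55
```

```bash
python3 -c "
from h import *
print(r.sign_off())"
```

```text
the job is handed in; nothing more can be done
None
```

I handed the job in at about 30 s: the plunger is home, the clamp arm is within about 0.01 rad of the jar line after I re-centred it at the knob when the blows turned it, the mallet stands upright on the mat about 5 mm from its start, and the top view shows no other item moved, though the gripper hid the ethanol bottle in the last picture and the blow force was never read during the strikes.

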